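# Hold a moulded clip into the corner of a deburring fixture

## Task

Pick up the L-shaped amber clip, stand it on the fixture's narrow raised ledge with its upright wall towards the fence and centred on the gap between the two fence jaws, and let go of it. Then push it diagonally with the fingers so that it sits flat on the ledge and its wall flat against both jaws, and finish while still holding that push: firm (about 10 N into the fence and 10 N into the ledge at once), never hard enough to crack the plastic. Leave the other things on the bench where they lie.

Things in the scene. Friction and masses are not known exactly. Their poses are not given: they have to be found in the camera images.
- clip: L-shaped amber plastic clip, about 36 g. Foot 34 (x) x 50 (y) x 8 mm thick; upright wall 8 mm thick, 50 mm wide, at the foot's +x end (x = 9 to 17 mm), top 36 mm above the underside, small window in its middle. Origin: centre of the underside; z up, x from the open front to the wall. Starts standing on its foot; grip from above across its ends (50 mm, along y)
- clip_corner (a point): on the clip: middle of the inside corner where the foot's top meets the wall's front face (x = +9, y = 0, z = 8 mm of the clip), axes as the clip's. It is open to the front, above and both ends, with 26 mm of flat foot before the wall, so closed fingertips fit in and can push down and forward there
- clip_back (a point): on the clip: middle of the lower back edge of its wall, at x = +17 mm, y = 0, z = 0 of the clip, axes as the clip's. It meets point seat when the clip is home
- fixture: aluminium and steel fixture bolted to the bench, base plate 90 (x) x 170 (y) x 10 mm. Origin at the centre of its underside; z up, +x towards the fence. Its yaw and position vary; it cannot move
- ledge: the fixture's rigid level steel ledge, 44 (x) x 150 (y) x 14 mm, its top 60 mm above the bench. Origin at the centre of its top, axes as the fixture's; free at its front and both ends. Smooth: the clip slides on it and on the fence with friction about 0.25
- fence: the fixture's rigid steel fence along the far (+x) edge of the ledge: two upright jaws, each 66 mm long (y), 14 mm thick, rising 30 mm above the ledge, with an 18 mm gap between them at the middle. Origin at the middle of the gap, in the plane of the jaws' front faces, at ledge-top height; axes as the fixture's
- seat (a point): fixed on the fixture: where the ledge top meets the plane of the jaws' front faces, at the middle of the gap; x points into the fence, y along it, z up. 22 mm from the ledge's centre line, 60 mm above the bench
- bung: bystander: round white plastic drum bung, 62 mm across, 32 mm high; origin at the centre of its underside
- strip: bystander: small flat amber clip, 16 x 60 mm and 12 mm high, without an upright wall; origin at the centre of its underside
- scraper: bystander: hook scraper with cork handle, 155 mm long along its x, 26 mm thick; origin under its middle
- pin_vise: bystander: nickel-plated pin vise, 92 mm long along its x plus an 18 mm needle, 13 mm thick; origin under its middle
- collar: bystander: white plastic ring, 40 mm across, 14 mm high; origin at the centre of its underside
- stone: bystander: deburring stone, 22 x 70 x 12 mm; origin at the centre of its underside
There are look-alikes about, which are no part of the job. Of the things that look like the clip, take the one that is farthest to the robot's left at the start.

How it is judged:
By the outcome, as a careful person would: the job done as asked, in the order asked, and still so for the second after the job is handed in, while the arm keeps its last pose, push and grip.
It also fails if it takes over 51 s, if anything falls off the work surface, if the arm or the gripper's body presses on something with over 40 N, if the wrist force passes 120 N, or if a joint passes its speed limit or range.

## Robot

A 6-joint arm with a two-finger parallel gripper is mounted at the origin on the work surface. World frame = base frame: x ahead of the robot, y to its left, z up, the work surface at z = 0. Lengths are in m, angles in rad, forces in N, time in s.
With the tool pointing down it reaches from about 0.25 to 0.725 m from the base axis. Payload 4 kg.
Tool frame: the origin (TCP) lies on the centre line of the jaws, within the pads' length; the fingertips stand 11 mm ahead of it and the grasp point (between the pads) lies 8 mm behind it; z points along the fingers, x is the direction in which the jaws open and shut, and the axes are right-handed (so a half turn about z gives the same grasp; the last joint's range is limited). The gripper opens to 85 mm and grips with 20 to 120 N. Pads are 22 mm wide; open, the fingers measure 114 mm over their backs; the gripper's body (76 mm by 85 mm) begins 54 mm behind the grasp point. The pads swing forward as they close: fully open they stand 13 mm farther back than shut.
Start: joints at [1.187, 0.241, 0.005, 1.335, 0, 1.571], TCP at [0.187, 0.464, 0.242] pointing down, gripper open.
Joint ranges: [-2.72, 2.72], [-1.05, 1.87], [-1.09, 1.28], [-1.99, 2.15], [-1.42, 1.44], [-3.14, 3.14]. Speed limits (rad/s): [2.79, 2.79, 3.14, 3.14, 3.14, 3.14].

## Interface

Orientations are given as a 3x3 rotation matrix whose columns are the frame's x, y, z axes.
In Python, from rig import * gives the robot as it stands.
- The arm moves only by the tool apply_moves, never from a script. Its argument "motion" is one flat list of numbers, 6 for each row, row after row: the shift along the world's x, y, z scaled (see below), then the turn, a rotation vector about the world's x, y, z scaled (see below). A call has exactly 5 rows; each row shifts and turns the pose as measured when the row begins; what a row does not reach is not made up. The controller multiplies each number of a shift by 80 mm and each number of a turn by 60 degrees. A row lasts 1/12 s, in which the tool goes at most 41.7 mm and 7.16 degrees, less where a joint would pass 70% of its speed; a pose out of reach is approached as far as the arm can. A call with a number of a shift or a turn outside -1 to 1 is refused whole. A call with a gripper value outside its range is refused whole. "hand" is the closure in counts, from 0 (fully open) to 255 (shut), set as the call begins (left out, the last holds). The fingers move at their own pace and stop on an object; the grip force is fixed at half the most. Time passes only in rows, so rows that do not move let the fingers close, or fill a call up. It gives the time, the measured TCP pose, the force and the opening at its end, in the units of the state.
- sense(): the state, without advancing time (a new reading comes with each control period).
- read_camera(name): name is "scene" or "top"; returns the picture (384x512x3 uint8, red, green, blue); there is no depth.
- get_calibration(name): a dict with "K" (3x3 intrinsics, pixels), "k1" (the pictures are not rectified: a ray, as slopes to the right and down, at radius r is drawn at 1 + k1 r^2 times it, then the intrinsics apply), "rvec" (rotation vector, rad) and "tvec" (3), from world to camera coordinates, as OpenCV has them. Camera axes: x right, y down, z forward; pixel columns grow to the right and rows downward; lengths in m; the calibration is good to about 2 mm. A picture is of the moment at which its call begins. get_calibration takes no time and is no camera call.
- hand_in(): hands the job in, once; it reports no verdict.
The state is a dict: "t": time; "joints": joint angles; "qd": joint speeds; "effort": joint torques, N m; "position": TCP position; "orientation": TCP orientation; "wrist_force": force on the tool from outside, world axes, zero at the start; "wrist_torque": the same for the moment, N m; "opening": opening from 0.0 (shut) to 1.0 (fully open).
Only numpy, scipy, OpenCV 4.12 (cv2) and the standard library are available. Lean on these libraries where they do the work, as an engineer would, in place of code of your own. Each camera call takes 0.05 s, during which the arm holds its last target.

## Working session

There is one attempt and no reset: what is moved stays moved. The work goes in short steps, Python scripts to look and compute and a tool call to move; the robot and the scene stay as the last step left them, time stands still between calls to the robot, and variables do not carry over. Pictures are saved under pics/ and viewed, and the job is handed in when it is done.

Besides the shell and the picture viewer there is one more tool, called after "Emit:" as name(argument=value, ...) on one line, values as JSON. apply_moves: Moves the arm, as the interface text tells. Shifts and turns lie within -1 to 1; 1 stands for 80 mm of shift or 60 degrees of turn. Its arguments: {"type":"object","properties":{"motion":{"type":"array"},"hand":{"type":"number"}},"required":["motion"]}

```bash
mkdir -p pics; ls
python3 - <<'E'
from rig import *
import cv2
s=sense();print(s)
for n in("scene","top"):
    im=read_camera(n);cv2.imwrite(f"pics/{n}0.png",im[:,:,::-1]);c=get_calibration(n);print(n,c)
E
```

```text
pics
{'t': 0.0, 'joints': array([1.18700191e+00, 2.41408080e-01, 3.70314544e-03, 1.33518655e+00,
       5.75993044e-06, 1.57076970e+00]), 'qd': array([ 2.91591330e-05, -5.19918878e-04,  1.12430961e-03,  1.10021576e-03,
        1.62559273e-03, -1.16198195e-03]), 'effort': array([ 5.66977524e-04, -3.72315967e+01,  2.52408206e+01,  1.68066868e-02,
        2.31676916e-05, -1.28447729e-05]), 'position': array([0.18698922, 0.46305636, 0.24140733]), 'orientation': array([[ 3.74416021e-01,  9.27260492e-01, -7.89854960e-04],
       [ 9.27258461e-01, -3.74416854e-01, -1.94057931e-03],
       [-2.09515753e-03, -5.81571228e-06, -9.99997805e-01]]), 'wrist_force': array([0.42230289, 0.5960174 , 0.36181314]), 'wrist_torque': array([ 0.02488668, -0.05556871, -0.04372487]), 'opening': 0.9973098486564969}
scene {'K': array([[485.66661463,   0.        , 249.54097863],
       [  0.        , 485.66661463, 193.50719805],
       [  0.        ,   0.        ,   1.        ]]), 'k1': 0.06375308058303811, 'rvec': array([ 1.87036102,  1.18015134, -0.62903152]), 'tvec': array([-0.22086085, -0.23425736,  1.46121521])}
top {'K': array([[426.17287841,   0.        , 256.104126  ],
       [  0.        , 426.17287841, 197.11587571],
       [  0.        ,   0.        ,   1.        ]]), 'k1': -0.1526290749235923, 'rvec': array([ 2.0900042 , -2.14617835,  0.17922547]), 'tvec': array([0.01806886, 0.55229302, 0.90516106])}
```

View pics/scene0.png

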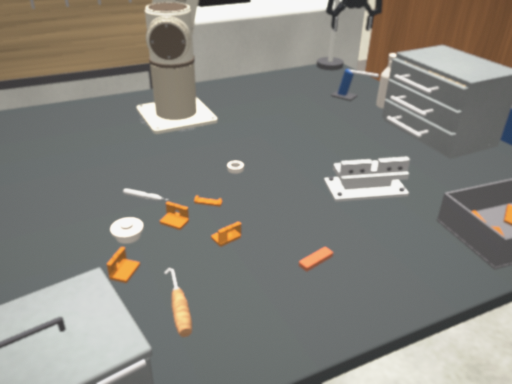

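View pics/top0.png

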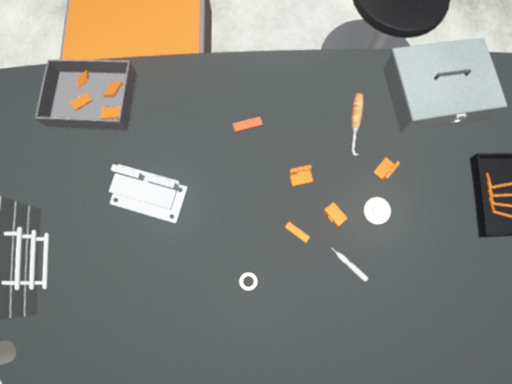

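```bash
cat > h.py <<'E'
import numpy as np, cv2
from rig import *
C={n:get_calibration(n) for n in("scene","top")}
def ray(n,uv):
    c=C[n];K=c["K"];p=np.array([(uv[0]-K[0,2])/K[0,0],(uv[1]-K[1,2])/K[1,1]])
    x=p.copy()
    for _ in range(30): x=p/(1+c["k1"]*(x@x))
    R=cv2.Rodrigues(c["rvec"])[0];o=-R.T@c["tvec"];d=R.T@np.array([x[0],x[1],1]);return o,d/np.linalg.norm(d)
def onz(n,uv,z):
    o,d=ray(n,uv);return o+d*(z-o[2])/d[2]
def tri(a,b):
    o1,d1=ray("scene",a);o2,d2=ray("top",b)
    A=np.array([d1,-d2]).T;t=np.linalg.lstsq(A,o2-o1,rcond=None)[0]
    p,q=o1+t[0]*d1,o2+t[1]*d2;return (p+q)/2,np.linalg.norm(p-q)
def proj(n,P):
    c=C[n];R=cv2.Rodrigues(c["rvec"])[0];q=R@np.asarray(P,float)+c["tvec"];x=q[:2]/q[2];x=x*(1+c["k1"]*(x@x));K=c["K"];return np.array([K[0,0]*x[0]+K[0,2],K[1,1]*x[1]+K[1,2]])
E
python3 - <<'E'
from h import *
np.set_printoptions(precision=4,suppress=True)
for n in C: print(n,ray(n,(256,192)),proj(n,[0,0,0]),proj(n,[.187,.463,.242]))
for uv in [(301,176),(336,214),(387,168),(148,192),(297,232),(377,210)]: print(uv,onz("top",uv,0))
for uv in [(227,234),(175,215),(123,266),(366,180)]: print(uv,onz("scene",uv,0))
for n,(a,b,c,d) in dict(scene=(90,180,160,110),top=(280,140,130,100)).items():
    im=cv2.imread(f"pics/{n}0.png")[b:b+d,a:a+c];cv2.imwrite(f"pics/{n}0c.png",cv2.resize(im,None,fx=5,fy=5,interpolation=cv2.INTER_CUBIC))
for n,(a,b,c,d) in dict(scene=(315,145,105,65),top=(95,150,110,80)).items():
    im=cv2.imread(f"pics/{n}0.png")[b:b+d,a:a+c];cv2.imwrite(f"pics/{n}0f.png",cv2.resize(im,None,fx=7,fy=7,interpolation=cv2.INTER_CUBIC))
E
```

```text
scene (array([ 1.3128, -0.3996,  0.5963]), array([-0.7493,  0.3857, -0.5382])) [175.9059 115.4057] [350.4411  31.1648]
top (array([ 0.3777, -0.0086,  0.9909]), array([ 0.1947,  0.0125, -0.9808])) [264.1275 442.3578] [  9.432  380.4629]
(301, 176) [ 0.6103 -0.1044  0.    ]
(336, 214) [ 0.5164 -0.1829  0.    ]
(387, 168) [ 0.6248 -0.3145  0.    ]
(148, 192) [0.5819 0.2638 0.    ]
(297, 232) [ 0.4767 -0.0892  0.    ]
(377, 210) [ 0.523  -0.2817  0.    ]
(227, 234) [ 0.5982 -0.095   0.    ]
(175, 215) [ 0.4916 -0.1681  0.    ]
(123, 266) [ 0.6052 -0.3048  0.    ]
(366, 180) [0.5448 0.2888 0.    ]
```

View pics/scene0c.png

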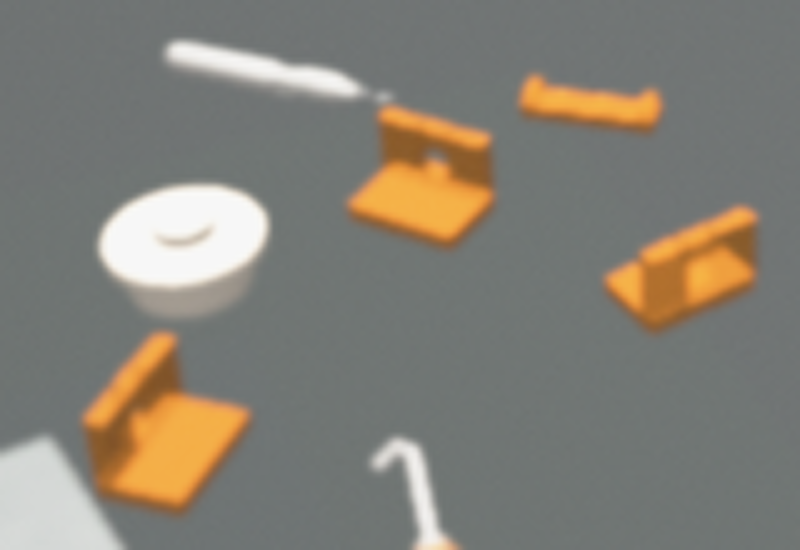

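View pics/top0c.png

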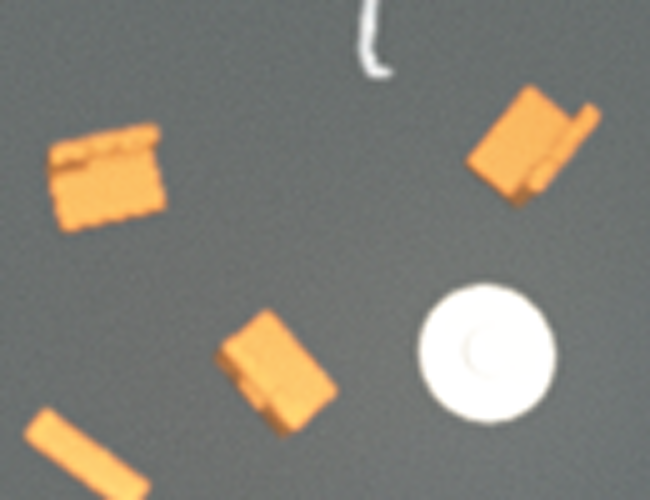

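View pics/scene0f.png

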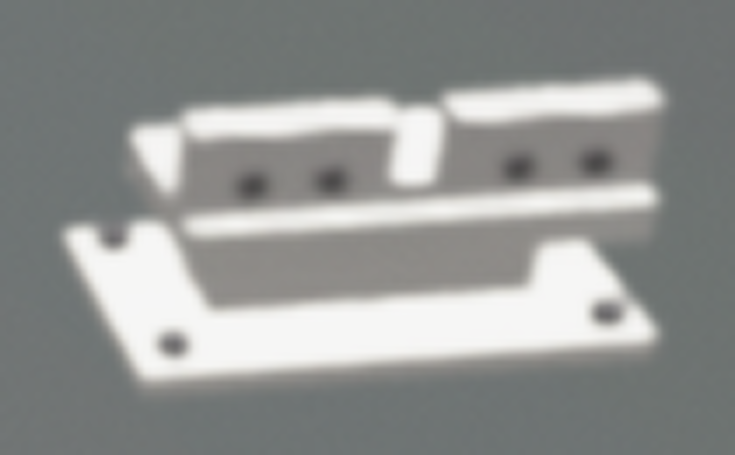

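View pics/top0f.png

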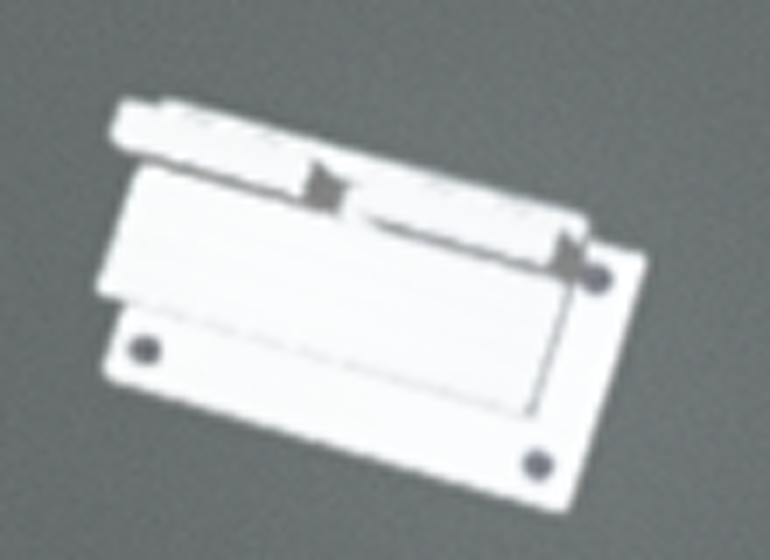

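Run:
```python
from h import *
im=cv2.imread("pics/top0.png")[55:135,30:140];im2=cv2.imread("pics/scene0.png")[170:270,430:512]
a=cv2.resize(im,None,fx=4,fy=4,interpolation=2);b=cv2.resize(im2,None,fx=3.2,fy=3.2,interpolation=2)
cv2.imwrite("pics/tray.png",np.hstack([a,b[:320]]))
```

```text
(no output)
```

View pics/tray.png

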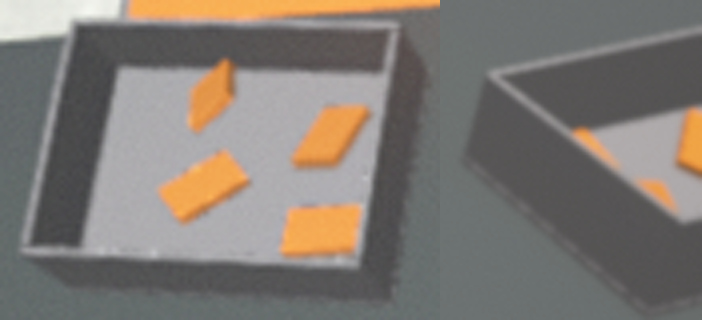

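Run:
```python
from h import *
def crop(n,x,y,w,h,f,out):
    im=cv2.imread(f"pics/{n}0.png")[y:y+h,x:x+w];im=cv2.resize(im,None,fx=f,fy=f,interpolation=cv2.INTER_CUBIC)
    for i in range(0,w,5):
        cv2.line(im,(int((i+.5)*f),0),(int((i+.5)*f),h*f),(90,160,90),1);cv2.putText(im,str(x+i),(int((i+.5)*f),10),0,.35,(255,255,255),1)
    for i in range(0,h,5):
        cv2.line(im,(0,int((i+.5)*f)),(w*f,int((i+.5)*f)),(90,160,90),1);cv2.putText(im,str(y+i),(0,int((i+.5)*f)),0,.35,(255,255,255),1)
    cv2.imwrite(out,im)
crop("top",284,158,36,34,16,"pics/ct.png")
crop("scene",204,216,44,34,16,"pics/cs.png")
crop("top",104,158,88,70,8,"pics/ft.png")
crop("scene",320,150,94,52,8,"pics/fs.png")
```

```text
(no output)
```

View pics/ct.png

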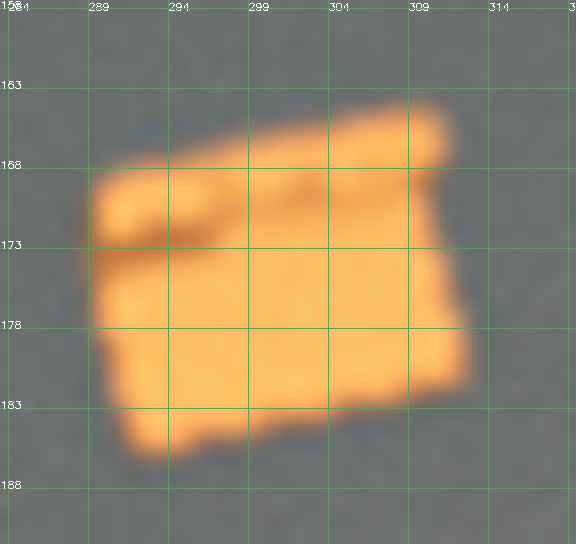

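View pics/cs.png

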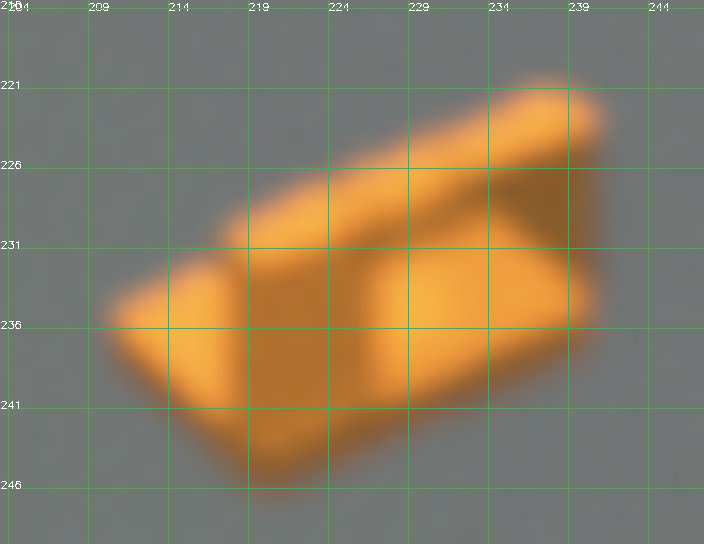

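View pics/ft.png

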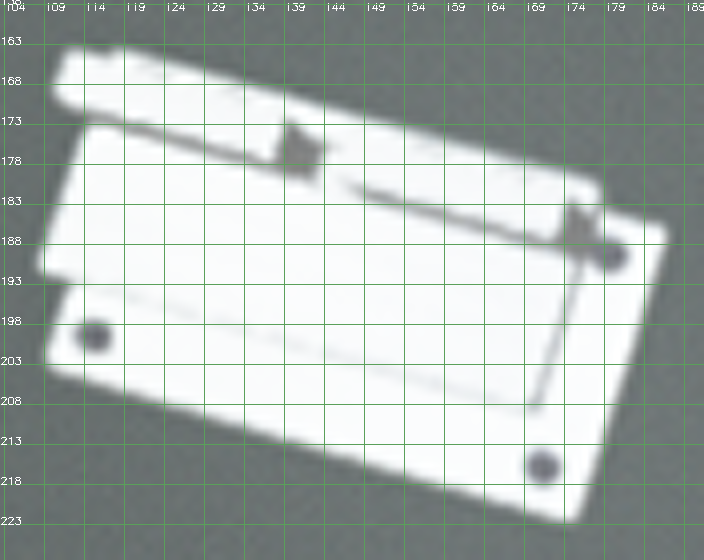

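View pics/fs.png

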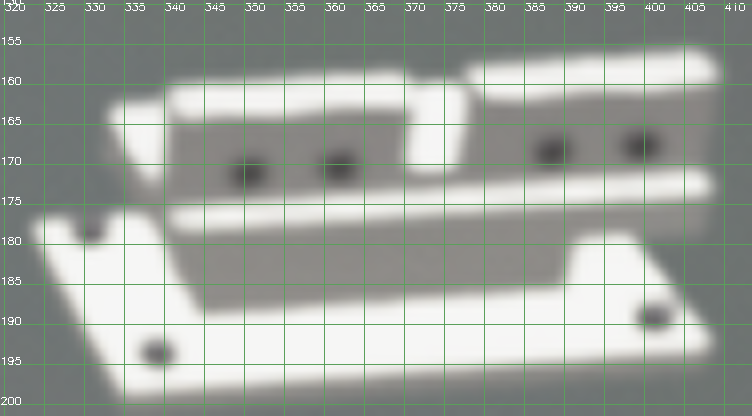

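Run:
```python
from h import *
np.set_printoptions(precision=4,suppress=True)
for uv,z in [((291.3,185.7),.008),((312.5,182),.008),((289.2,167.8),.036),((311.2,164),.036),((289.7,172),.036),((311,168.5),.036),((289,173.5),.008),((310,169),.008)]: print(uv,z,onz("top",uv,z)[:2],proj("scene",onz("top",uv,z)),proj("scene",onz("top",uv,0)))
# candidate wall corners tri
print(tri((217,229.5),(311.2,164)),tri((217.3,230.5),(311,168.5)))
print(tri((237.5,220.5),(289.2,167.8)),tri((241,222.5),(289.2,167.8)))
print(tri((210,236),(312.5,182)))
print(tri((219,231.5),(311.2,164)))
```

```text
(291.3, 185.7) 0.008 [ 0.5856 -0.0797] [231.3986 225.4556] [231.5085 229.1453]
(312.5, 182) 0.008 [ 0.5931 -0.1302] [209.6113 233.9573] [209.6045 237.7908]
(289.2, 167.8) 0.036 [ 0.6221 -0.0745] [241.35   223.3334] [242.1286 240.9455]
(311.2, 164) 0.036 [ 0.6297 -0.1259] [218.4929 232.3054] [218.692  250.6553]
(289.7, 172) 0.036 [ 0.612  -0.0753] [238.8407 220.6825] [239.5501 238.0881]
(311, 168.5) 0.036 [ 0.619  -0.1249] [216.805  229.0721] [216.9593 247.1638]
(289, 173.5) 0.008 [ 0.6153 -0.0754] [239.4555 233.0111] [239.6114 236.8228]
(310, 169) 0.008 [ 0.6249 -0.1258] [217.866  242.4989] [217.9048 246.4731]
(array([ 0.6278, -0.1265,  0.0415]), np.float64(0.0027551938844900987)) (array([ 0.6199, -0.1248,  0.0332]), np.float64(0.0009203835240383366))
(array([ 0.6191, -0.0774,  0.0419]), np.float64(0.007221025410430257)) (array([ 0.6215, -0.0747,  0.0377]), np.float64(0.0006080432426948198))
(array([ 0.5942, -0.1303,  0.0037]), np.float64(0.0007736590374102041))
(array([ 0.6295, -0.1252,  0.0375]), np.float64(0.0009738322315893815))
```

Run:
```python
from h import *
np.set_printoptions(precision=4,suppress=True)
P={}
for k,uv,z in [("Lfl",(108.3,191.8),.06),("Lfr",(170.5,208.8),.06),("Lbl",(114,172.5),.06),("Lbr",(175.8,189),.06),("Bfl",(109,203.8),.01),("Bfr",(175.7,222.8),.01),("Bbr",(187,186),.01),("Jfl",(110.2,169.8),.09),("Jbl",(112.3,163.3),.09),("Jbr",(178,181),.09),("Jfr",(173.5,187),.09)]:
    P[k]=onz("top",uv,z);print(k,P[k][:2],proj("scene",P[k]))
def l(a,b):
    d=P[a]-P[b];print(a,b,np.linalg.norm(d[:2]),np.degrees(np.arctan2(-d[0],d[1])))
l("Lfl","Lfr");l("Lbl","Lbr");l("Bfl","Bfr");l("Jfl","Jfr");l("Jbl","Jbr");l("Lbl","Lfl");l("Lbr","Lfr");l("Bbr","Bfr")
print(tri((408.5,156),P and (110.2,169.8)))
# Scene: jaw outlines back-top edges at z=.09
for k,uv,z in [("back l top",(409,160),.09),("far l top",(408.5,155.5),.09),("gapLfar",(377.5,158),.09),("gapL near",(379.5,162),.09),("gapR far",(371,158),.09),("gapRnear",(371,163.5),.09),("jr far",(340.5,160),.09),("jr near",(341,164.5),.09),("Bnl",(334,200),.01),("Bnr",(408.5,194),.01)]:
    print(k,onz("scene",uv,z)[:2])
```

```text
Lfl [0.5728 0.3407] [395.7303 158.4817]
Lfr [0.5298 0.1951] [331.9278 163.1835]
Lbl [0.6177 0.3289] [405.0573 168.3723]
Lbr [0.5746 0.1835] [339.0732 173.3627]
Bfl [0.5539 0.3565] [392.0117 172.0665]
Bfr [0.5045 0.1933] [323.0253 177.117 ]
Bbr [0.5916 0.167 ] [334.7335 198.1014]
Jfl [0.6165 0.3272] [406.6442 156.3688]
Jbl [0.6314 0.323 ] [409.8228 159.7325]
Jbr [0.5859 0.1726] [339.4927 164.7212]
Jfr [0.5728 0.1824] [339.7783 161.0685]
Lfl Lfr 0.15181775011870405 -16.45528268153545
Lbl Lbr 0.15172078703498043 -16.533208191166892
Bfl Bfr 0.1704644484145191 -16.84228394077142
Jfl Jfr 0.1512165987717054 -16.802977977827865
Jbl Jbr 0.1570827434448066 -16.824601502036828
Lbl Lfl 0.04647489119962626 -104.6181853403427
Lbr Lfr 0.04627187751127695 -104.4898184152777
Bbr Bfr 0.09103986265864965 -106.83188285160797
(array([0.6176, 0.3288, 0.0904]), np.float64(0.0038530482485887823))
back l top [0.6316 0.3206]
far l top [0.6151 0.3336]
gapLfar [0.5958 0.2649]
gapL near [0.612  0.2573]
gapR far [0.5898 0.252 ]
gapRnear [0.6097 0.2367]
jr far [0.5695 0.1866]
jr near [0.5865 0.1761]
Bnl [0.5973 0.1612]
Bnr [0.6465 0.3256]
```

Emit:
apply_moves(motion=[0.26,-0.35,0,0,0,0.026,0.26,-0.35,0,0,0,0.026,0.26,-0.35,0,0,0,0.026,0.26,-0.35,0,0,0,0.026,0.26,-0.35,0,0,0,0.026], hand=0)

```text
t: 0.52
position: [0.2892, 0.3224, 0.2381]
orientation: [[0.225, 0.974, -0.004], [0.974, -0.225, -0.004], [-0.005, -0.003, -1.0]]
wrist_force: [-0.1, 1.3, -0.2]
opening: 0.999
```

Emit:
apply_moves(motion=[0.26,-0.35,0,0,0,0.026,0.26,-0.35,0,0,0,0.026,0.26,-0.35,0,0,0,0.026,0.26,-0.35,0,0,0,0.026,0.26,-0.35,0,0,0,0.026])

```text
t: 0.93
position: [0.3951, 0.174, 0.2366]
orientation: [[0.081, 0.997, -0.006], [0.997, -0.081, -0.007], [-0.007, -0.005, -1.0]]
wrist_force: [0.8, -0.5, 0.5]
opening: 0.998
```

Emit:
apply_moves(motion=[0.26,-0.35,0,0,0,0.026,0.26,-0.35,0,0,0,0.026,0.26,-0.35,0,0,0,0.026,0.26,-0.35,0,0,0,0.026,0.26,-0.35,0,0,0,0.026])

```text
t: 1.35
position: [0.5013, 0.0251, 0.235]
orientation: [[-0.061, 0.998, -0.008], [0.998, 0.061, -0.008], [-0.007, -0.009, -1.0]]
wrist_force: [1.0, 0.7, -0.0]
opening: 0.996
```

Emit:
apply_moves(motion=[0.27,-0.32,-0.1,0.0016,-0.0016,0.017,0.27,-0.32,-0.1,0.0016,-0.0016,0.017,0.27,-0.32,-0.1,0.0016,-0.0016,0.017,0.27,-0.32,-0.1,0.0016,-0.0016,0.017,0.27,-0.32,-0.1,0.0016,-0.0016,0.017])

```text
t: 1.77
position: [0.6133, -0.1114, 0.193]
orientation: [[-0.152, 0.988, 0.001], [0.988, 0.152, 0.002], [0.001, 0.001, -1.0]]
wrist_force: [0.4, -0.0, 0.5]
opening: 1.002
```

Emit:
apply_moves(motion=[0,0,-0.25,0,0,0,0,0,-0.25,0,0,0,0,0,-0.25,0,0,0,0,0,-0.25,0,0,0,0,0,0,0,0,0])

```text
t: 2.18
position: [0.6155, -0.1205, 0.1031]
orientation: [[-0.141, 0.99, -0.003], [0.99, 0.141, 0.001], [0.001, -0.003, -1.0]]
wrist_force: [-0.6, 0.3, -1.1]
opening: 1.001
```

Run:
```python
from h import *
a=[]
for n in("scene","top"):
    im=read_camera(n)[:,:,::-1];cv2.imwrite(f"pics/{n}1.png",im)
    p=proj(n,[.609,-.102,.06]).astype(int);x,y=max(p[0]-40,0),p[1]-40
    a.append(cv2.resize(im[y:y+80,x:x+80],None,fx=5,fy=5,interpolation=2))
cv2.imwrite("pics/g1.png",np.hstack(a));print(sense()["position"],sense()["orientation"])
```

```text
[ 0.61768225 -0.12064721  0.10723958] [[-1.41840401e-01  9.89886335e-01  2.51886447e-03]
 [ 9.89889188e-01  1.41842037e-01 -4.82110664e-04]
 [-8.34515626e-04  2.42501394e-03 -9.99996711e-01]]
```

View pics/g1.png

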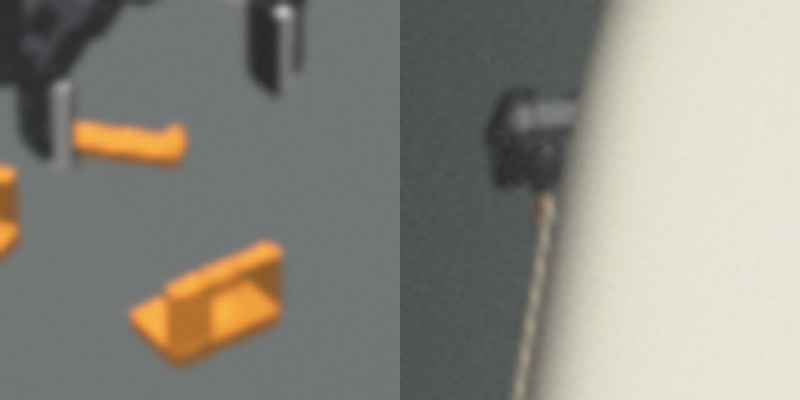

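Emit:
apply_moves(motion=[-0.05,0.1,-0.1,0,0,0.004,-0.05,0.1,-0.1,0,0,0.004,0,0.03,-0.1,0,0,0,0,0,0,0,0,0,0,0,0,0,0,0])

```text
t: 2.7
position: [0.6137, -0.1014, 0.0893]
orientation: [[-0.152, 0.988, 0.014], [0.988, 0.152, -0.003], [-0.005, 0.014, -1.0]]
wrist_force: [0.5, -0.5, -0.2]
opening: 1.004
```

Emit:
apply_moves(motion=[-0.03,0,-0.2,0,0.006,0,-0.02,-0.005,-0.2,0.002,0.006,0,0,0,-0.2,0,0,0,0,0,0,0,0,0,0,0,0,0,0,0])

```text
t: 3.12
position: [0.6143, -0.1024, 0.0461]
orientation: [[-0.152, 0.988, 0.013], [0.988, 0.153, -0.003], [-0.005, 0.012, -1.0]]
wrist_force: [-0.2, 0.3, 0.5]
opening: 1.002
```

Emit:
apply_moves(motion=[-0.04,0,-0.1,0,0.008,0,-0.03,0,-0.05,0,0.008,0,0,0,-0.05,0,0,0,0,0,0,0,0,0,0,0,0,0,0,0])

```text
t: 3.53
position: [0.6108, -0.1031, 0.0327]
orientation: [[-0.152, 0.988, -0.0], [0.988, 0.152, -0.004], [-0.004, -0.001, -1.0]]
wrist_force: [-0.2, 0.5, 0.8]
opening: 1.001
```

Run:
```python
from h import *
np.set_printoptions(precision=4,suppress=True)
n="scene"
im=read_camera(n)[:,:,::-1];cv2.imwrite(f"pics/{n}2.png",im)
p=proj(n,[.609,-.102,.03]).astype(int);x,y=max(p[0]-50,0),p[1]-45
cv2.imwrite("pics/g2.png",cv2.resize(im[y:y+80,x:x+100],None,fx=7,fy=7,interpolation=2))
s=sense();print(s["position"],s["orientation"],s["qd"],s["joints"])
```

```text
[ 0.6107 -0.1031  0.0326] [[-0.1522  0.9883 -0.0002]
 [ 0.9883  0.1522 -0.0042]
 [-0.0041 -0.0009 -1.    ]] [-0.0005 -0.0016 -0.0023  0.0003 -0.0009  0.0003] [-0.1653  0.6298  0.0346  0.9751 -0.0042 -0.3182]
```

View pics/g2.png

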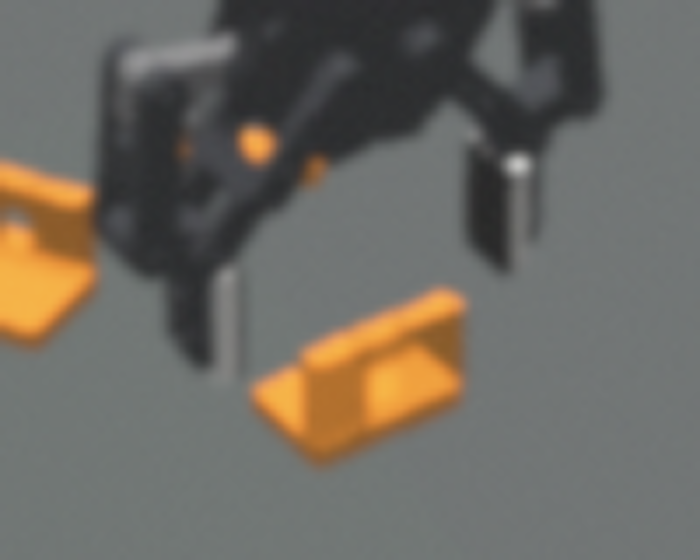

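Emit:
apply_moves(motion=[-0.015,0.01,-0.12,0.004,0,0,0,0,-0.1,0,0,0,0,0,-0.04,0,0,0,0,0,0,0,0,0,0,0,0,0,0,0])

```text
t: 4.0
position: [0.6095, -0.1023, 0.0099]
orientation: [[-0.152, 0.988, 0.001], [0.988, 0.152, 0.0], [0.0, 0.001, -1.0]]
wrist_force: [0.1, 0.1, 0.0]
opening: 1.004
```

Run:
```python
from h import *
np.set_printoptions(precision=4,suppress=True)
n="scene"
im=read_camera(n)[:,:,::-1];cv2.imwrite(f"pics/{n}3.png",im)
p=proj(n,[.609,-.102,.03]).astype(int);x,y=max(p[0]-50,0),p[1]-45
cv2.imwrite("pics/g3.png",cv2.resize(im[y:y+80,x:x+100],None,fx=7,fy=7,interpolation=2))
s=sense();print(s["position"],s["orientation"],s["wrist_force"])
```

```text
[ 0.6094 -0.1022  0.0099] [[-0.1522  0.9883  0.0003]
 [ 0.9883  0.1522  0.0004]
 [ 0.0004  0.0003 -1.    ]] [-0.1817 -0.0728 -0.2487]
```

View pics/g3.png

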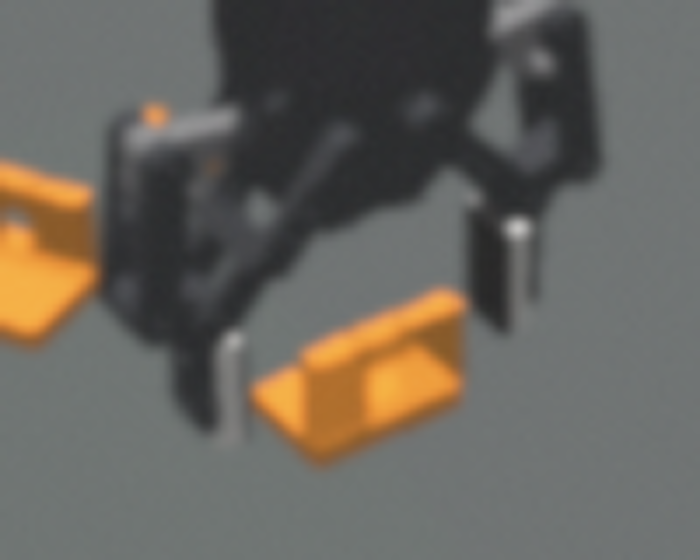

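Emit:
apply_moves(motion=[0,0,0.04,0,0,0,0,0,0,0,0,0,0,0,0,0,0,0,0,0,0,0,0,0,0,0,0,0,0,0], hand=75)

```text
t: 4.47
position: [0.6101, -0.1024, 0.0144]
orientation: [[-0.152, 0.988, 0.002], [0.988, 0.152, 0.0], [-0.0, 0.002, -1.0]]
wrist_force: [-0.6, 0.1, -0.1]
opening: 0.705
```

Run:
```python
from h import *
np.set_printoptions(precision=4,suppress=True)
n="scene"
im=read_camera(n)[:,:,::-1];cv2.imwrite(f"pics/{n}4.png",im)
p=proj(n,[.609,-.102,.03]).astype(int);x,y=max(p[0]-50,0),p[1]-45
cv2.imwrite("pics/g4.png",cv2.resize(im[y:y+80,x:x+100],None,fx=7,fy=7,interpolation=2))
s=sense();print(s["position"],s["wrist_force"])
```

```text
[ 0.6102 -0.1023  0.0144] [ 0.2404 -0.5635 -0.3121]
```

View pics/g4.png

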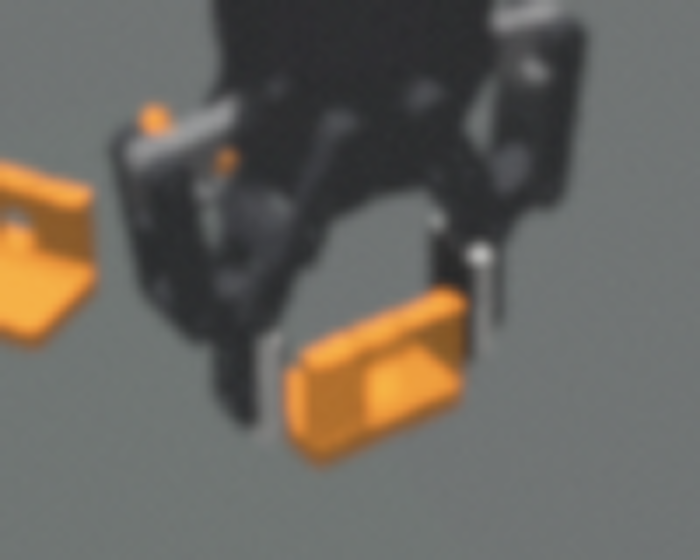

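Emit:
apply_moves(motion=[0,0,-0.025,0,0,0,0,0,0,0,0,0,0,0,0,0,0,0,0,0,0,0,0,0,0,0,0,0,0,0], hand=255)

```text
t: 4.93
position: [0.6108, -0.1024, 0.013]
orientation: [[-0.152, 0.988, 0.004], [0.988, 0.152, -0.0], [-0.001, 0.004, -1.0]]
wrist_force: [-1.0, -0.1, 1.7]
opening: 0.569
```

Emit:
apply_moves(motion=[0,0,0,0,0,0,0,0,0,0,0,0,0,0,0,0,0,0,0,0,0,0,0,0,0,0,0,0,0,0])

```text
t: 5.35
position: [0.6109, -0.1024, 0.0131]
orientation: [[-0.152, 0.988, 0.004], [0.988, 0.152, -0.0], [-0.001, 0.004, -1.0]]
wrist_force: [0.0, -0.1, 0.7]
opening: 0.573
```

Emit:
apply_moves(motion=[0,0,0.1,0,0,0,0,0,0.25,0,0,0,0,0,0.3,0,0,0,0,0,0.3,0,0,0,0,0,0.2,0,0,0])

```text
t: 5.77
position: [0.6049, -0.1015, 0.103]
orientation: [[-0.152, 0.988, -0.011], [0.988, 0.152, 0.002], [0.004, -0.01, -1.0]]
wrist_force: [0.4, 0.1, -0.7]
opening: 0.57
```

Run:
```python
from h import *
np.set_printoptions(precision=4,suppress=True)
n="scene"
im=read_camera(n)[:,:,::-1];cv2.imwrite(f"pics/{n}5.png",im)
s=sense();p=proj(n,s["position"]).astype(int);x,y=max(p[0]-50,0),p[1]-45
cv2.imwrite("pics/g5.png",cv2.resize(im[y:y+80,x:x+100],None,fx=7,fy=7,interpolation=2));print(x,y)
print(s["position"],s["orientation"],s["wrist_force"],s["opening"])
```

```text
174 147
[ 0.6069 -0.1018  0.1065] [[-0.1523  0.9883 -0.0054]
 [ 0.9883  0.1523  0.0013]
 [ 0.0021 -0.0051 -1.    ]] [1.0228 0.7821 1.9571] 0.5666949762874804
```

View pics/g5.png

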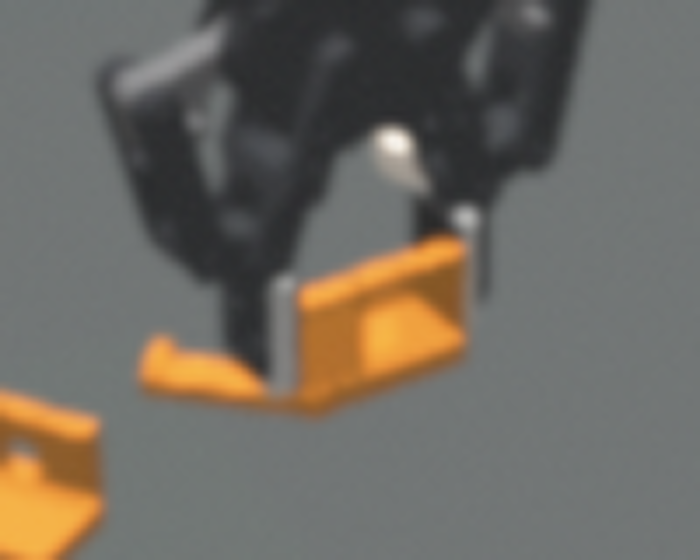

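Emit:
apply_moves(motion=[-0.02,0.1,0.15,0,0,-0.03,-0.02,0.25,0.15,0,0,-0.03,-0.02,0.35,0.15,0,0,-0.03,-0.03,0.35,0.1,0,0,-0.03,-0.03,0.35,0,0,0,-0.03])

```text
t: 6.23
position: [0.5979, 0.0069, 0.1552]
orientation: [[0.023, 1.0, -0.0], [1.0, -0.023, -0.0], [-0.0, -0.0, -1.0]]
wrist_force: [1.4, -0.8, -1.0]
opening: 0.567
```

Emit:
apply_moves(motion=[-0.03,0.35,0,0,0,-0.03,-0.03,0.35,0,0,0,-0.03,-0.03,0.35,0,0,0,-0.03,-0.03,0.35,0,0,0,-0.03,-0.03,0.35,0,0,0,-0.03])

```text
t: 6.65
position: [0.5848, 0.1527, 0.157]
orientation: [[0.189, 0.982, 0.003], [0.982, -0.189, -0.0], [0.0, 0.003, -1.0]]
wrist_force: [0.7, -0.5, 0.1]
opening: 0.569
```

Emit:
apply_moves(motion=[-0.02,0.35,0,0,0,-0.025,-0.02,0.35,0,0,0,-0.025,-0.02,0.3,0,0,0,-0.02,-0.02,0.15,0,0,0,0,0,0.05,0,0,0,0])

```text
t: 7.07
position: [0.5754, 0.2583, 0.1565]
orientation: [[0.258, 0.966, 0.002], [0.966, -0.258, 0.0], [0.001, 0.002, -1.0]]
wrist_force: [0.1, 0.4, -0.6]
opening: 0.568
```

Emit:
apply_moves(motion=[0,0,0,0,0,0,0,0,0,0,0,0,0,0,0,0,0,0,0,0,0,0,0,0,0,0,0,0,0,0])

```text
t: 7.48
position: [0.5756, 0.2543, 0.1559]
orientation: [[0.26, 0.966, 0.0], [0.966, -0.26, -0.003], [-0.002, 0.001, -1.0]]
wrist_force: [-0.5, 0.1, 0.6]
opening: 0.567
```

Emit:
apply_moves(motion=[0,0.06,-0.2,0,0,-0.015,0,0.03,-0.25,0.002,0,-0.01,0,0,-0.15,0,0,0,0,0,-0.1,0,0,0,0,0,0,0,0,0])

```text
t: 7.9
position: [0.5784, 0.2565, 0.1005]
orientation: [[0.294, 0.956, 0.005], [0.956, -0.294, 0.001], [0.002, 0.005, -1.0]]
wrist_force: [-1.2, 0.7, 0.4]
opening: 0.569
```

```bash
cat > look.py <<'E'
from h import *
import sys
np.set_printoptions(precision=4,suppress=True)
k=sys.argv[1];n=sys.argv[2] if len(sys.argv)>2 else "scene"
im=read_camera(n)[:,:,::-1];cv2.imwrite(f"pics/{n}{k}.png",im)
p=proj(n,[.59,.257,.07]).astype(int);x,y=p[0]-50,p[1]-42
f=8;o=cv2.resize(im[y:y+75,x:x+100],None,fx=f,fy=f,interpolation=2)
for i in range(0,100,10): cv2.putText(o,str(x+i),(int((i+.5)*f),10),0,.35,(255,255,255),1);cv2.line(o,(int((i+.5)*f),12),(int((i+.5)*f),18),(0,255,0),1)
for i in range(0,75,10): cv2.putText(o,str(y+i),(0,int((i+.5)*f)),0,.35,(255,255,255),1)
cv2.imwrite(f"pics/l{k}.png",o)
s=sense();X=np.array([.958,-.286,0]);Y=np.array([.286,.958,0]);d=s["position"]-[.5947,.2555,.06]
print("pos",s["position"],"rel seat",d@X,d@Y,d[2],"yaw",np.degrees(np.arctan2(s["orientation"][1,0],s["orientation"][0,0])),"z",s["orientation"][:,2],"F",s["wrist_force"],"Ffix",s["wrist_force"]@X,s["wrist_force"]@Y,s["opening"])
E
python3 look.py 6
```

```text
pos [0.5788 0.2566 0.1014] rel seat -0.01556048037340782 -0.00345844632053745 0.04136991346490057 yaw 72.89343905175929 z [ 0.0059  0.0008 -1.    ] F [-0.0441  0.2382 -0.0787] Ffix -0.11033038209951096 0.21555495034927605 0.5684695168802819
```

View pics/l6.png

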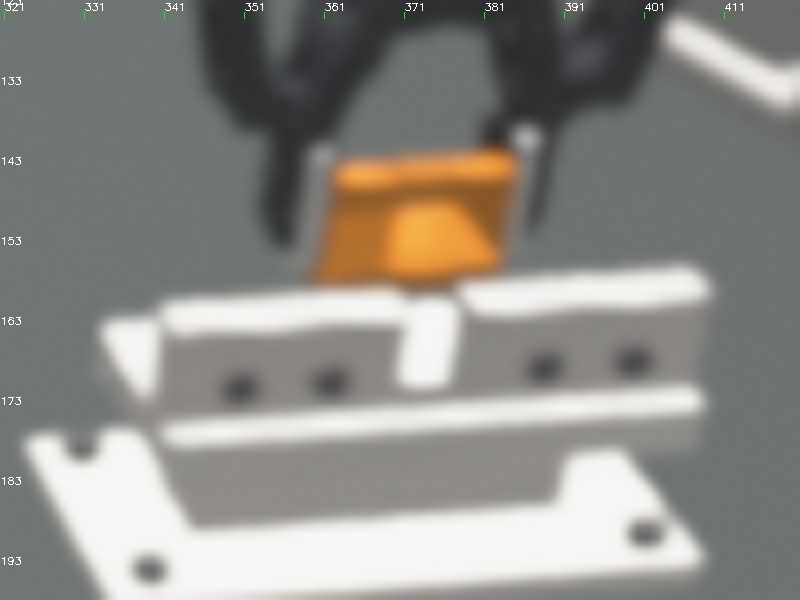

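Emit:
apply_moves(motion=[-0.03,0.04,-0.08,0,0.004,0.006,-0.02,0.03,-0.06,0,0.002,0,0,0,0,0,0,0,0,0,0,0,0,0,0,0,0,0,0,0])

```text
t: 8.37
position: [0.5763, 0.2627, 0.0922]
orientation: [[0.289, 0.957, 0.003], [0.957, -0.289, 0.003], [0.004, 0.002, -1.0]]
wrist_force: [-0.4, -0.2, -1.0]
opening: 0.565
```

```bash
python3 look.py 7; python3 look.py 7t top
```

```text
pos [0.5765 0.2628 0.0923] rel seat -0.019562669760756938 0.0017953303851902212 0.03231862785783304 yaw 73.23097090183101 z [ 0.0036  0.0029 -1.    ] F [-0.039  -0.1432  0.2165] Ffix 0.0036073692242998383 -0.14837088557775713 0.5664993618331671
pos [0.5765 0.2627 0.0923] rel seat -0.01952001568893948 0.0017276553938339395 0.03231760144853797 yaw 73.22083027801656 z [ 0.0036  0.0029 -1.    ] F [-0.5717 -0.1426 -1.0065] Ffix -0.5068816003291099 -0.30014415963198193 0.569123827499949
```

View pics/l7.png

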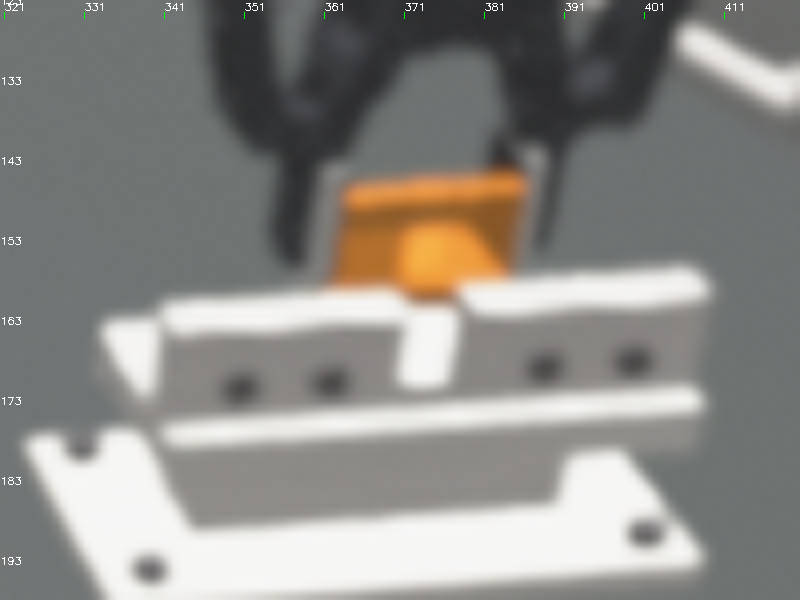

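View pics/l7t.png

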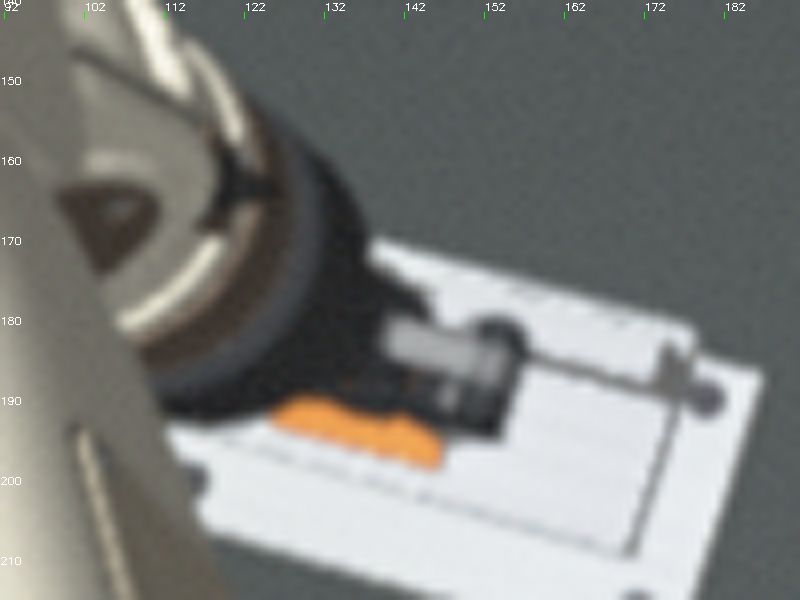

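Run:
```python
from h import *
X=np.array([.958,-.286]);Y=np.array([.286,.958])
def r(n,uv,z):
    d=onz(n,uv,z)[:2]-[.5947,.2555];return np.round([d@X*1e3,d@Y*1e3],1)
print("foot front",r("top",(126,192.5),.0873),r("top",(146.5,197.5),.0873))
for u in [(363.8,149),(387,145.7)]: print("wall back top",r("scene",u,.1153))
for u in [(363.8,146.5),(386.3,143.2)]: print("wall front top",r("scene",u,.1153))
print("gap",[r("scene",u,.09) for u in [(377.5,158),(379.5,162),(370.5,158.5),(371,163.5)]])
print("gap bottom (ledge)",[r("scene",u,.06) for u in [(370.3,171),(376.5,170.5)]])
print("top gap dark, z=.09", [r("top",u,.09) for u in [(139,173),(143.5,176)]],"z.06",[r("top",u,.06) for u in [(137.5,179),(142.5,180.3)]])
```

```text
foot front [-38.9  24. ] [-37.6 -24.4]
wall back top [ -0.3 -26. ]
wall back top [-7.8 29. ]
wall front top [-11.4 -21.9]
wall front top [-19.4  32.2]
gap [array([-1.6,  9.3]), array([16.1,  6.7]), array([-1.6, -6.6]), array([ 19.8, -13.7])]
gap bottom (ledge) [array([ 1.2, -3.5]), array([ 1. , 10.8])]
top gap dark, z=.09 [array([10.2,  8.3]), array([ 6.3, -3.8])] z.06 [array([ 0.7, 18. ]), array([0.8, 5.7])]
```

Emit:
apply_moves(motion=[0,0,-0.08,0.002,0.002,0,0,0,-0.06,0,0,0,0,0,-0.04,0,0,0,0,0,0,0,0,0,0,0,0,0,0,0])

```text
t: 8.88
position: [0.5768, 0.2629, 0.077]
orientation: [[0.289, 0.957, 0.002], [0.957, -0.289, 0.006], [0.006, 0.001, -1.0]]
wrist_force: [-0.0, 0.8, -0.4]
opening: 0.568
```

```bash
python3 look.py 8
```

```text
pos [0.5766 0.2628 0.0769] rel seat -0.01939788499504794 0.0018697826596118963 0.01686293035283025 yaw 73.22638860173997 z [ 0.0021  0.0055 -1.    ] F [ 0.127   0.3798 -0.2776] Ffix 0.013009850171302736 0.4001352079096431 0.569175922172741
```

View pics/l8.png

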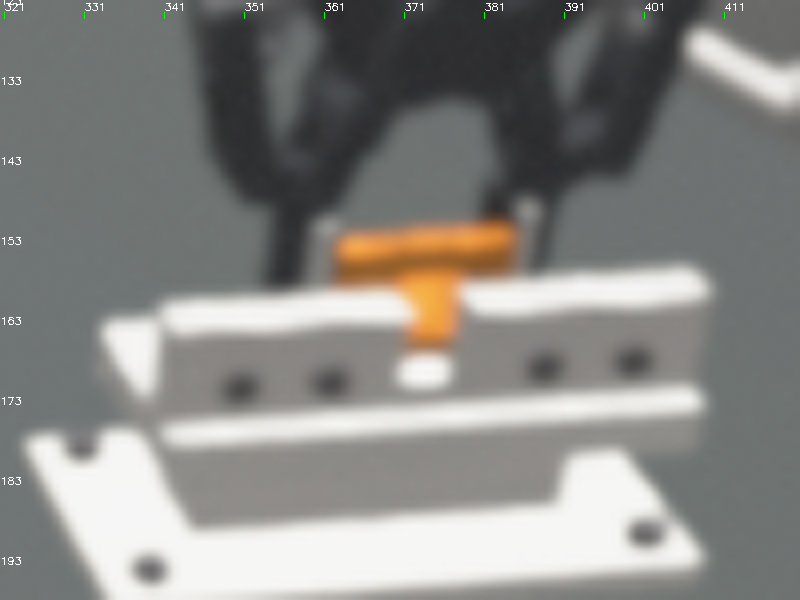

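Emit:
apply_moves(motion=[0,0,-0.025,-0.006,0.002,0,0,0,-0.012,0,0,0,0,0,-0.012,0,0,0,0,0,0,0,0,0,0,0,0,0,0,0])

```text
t: 9.35
position: [0.5772, 0.2631, 0.0732]
orientation: [[0.289, 0.957, 0.001], [0.957, -0.289, -0.001], [-0.001, 0.001, -1.0]]
wrist_force: [0.5, 0.3, -0.3]
opening: 0.571
```

Emit:
apply_moves(motion=[0,0,-0.012,0,0,0,0,0,-0.01,0,0,0,0,0,-0.01,0,0,0,0,0,0,0,0,0,0,0,0,0,0,0])

```text
t: 9.77
position: [0.5785, 0.2636, 0.073]
orientation: [[0.289, 0.957, 0.005], [0.957, -0.289, 0.001], [0.002, 0.004, -1.0]]
wrist_force: [0.1, -1.3, 1.4]
opening: 0.569
```

Emit:
apply_moves(motion=[-0.01,0,-0.015,0,0.004,0,0,0,-0.01,0,0,0,0,0,0,0,0,0,0,0,0,0,0,0,0,0,0,0,0,0])

```text
t: 10.18
position: [0.579, 0.2638, 0.073]
orientation: [[0.289, 0.957, 0.004], [0.957, -0.289, 0.002], [0.003, 0.003, -1.0]]
wrist_force: [-0.8, 0.6, 3.1]
opening: 0.57
```

```bash
python3 look.py 9
```

```text
pos [0.579  0.2638 0.073 ] rel seat -0.01744053910725964 0.0034395222133811153 0.01296419159048999 yaw 73.20835650593726 z [ 0.0038  0.0016 -1.    ] F [0.6119 0.1759 3.4583] Ffix 0.5359482178960919 0.3434930287348712 0.5692434475507478
```

View pics/l9.png

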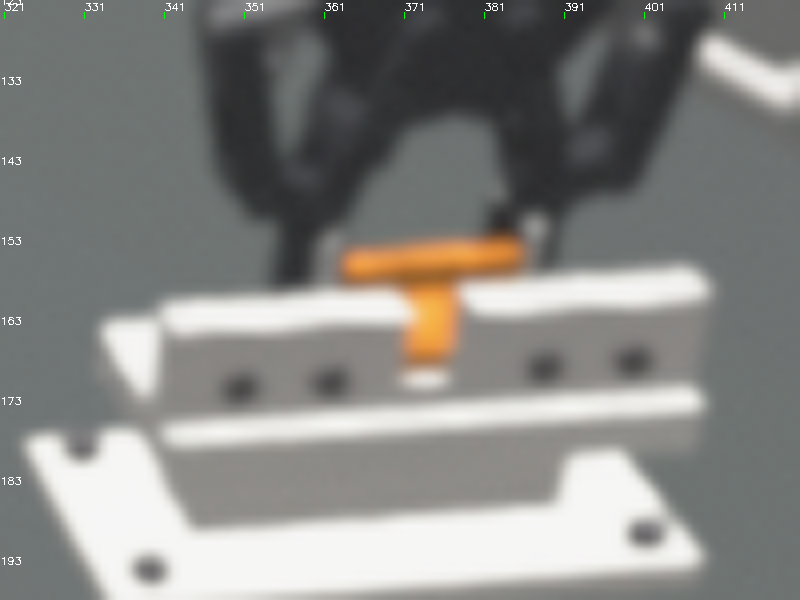

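Run:
```python
from h import *
X=np.array([.958,-.286]);Y=np.array([.286,.958])
def r(n,uv,z):
    d=onz(n,uv,z)[:2]-[.5947,.2555];return np.round([d@X*1e3,d@Y*1e3],1)
im=cv2.imread("pics/scene9.png").astype(float);s=im[:,:,2]-im[:,:,0]
sub=s[148:162,340:400];print("sat profile",[ (c+340,int(v)) for c,v in enumerate(sub.max(0)) if 20<c<28 or 43<c<52])
for u in [(363.3,155),(386,152.5)]: print("wall mid top",r("scene",u,.096))
print(proj("scene",[.5947-.006*.958,.2555+.006*.286,.096]))
# expected end pixels if centred at rel y=0, wall mid x=-4-2-4
for yy in(-.025,.025):
    for xx in (-.016,-.008):
        P=np.array([.5947,.2555])+xx*X+yy*Y; print(xx,yy,proj("scene",[*P,.096]))
# jaws in scene: outer ends & gap at z=.09 front faces expected pixels
for yy in(-.075,-.009,.009,.075): 
  for xx in (0,.014):
    P=np.array([.5947,.2555])+xx*X+yy*Y; print("jaw",xx,yy,proj("scene",[*P,.09]))
```

```text
sat profile [(361, 5), (362, 10), (363, 51), (364, 123), (365, 159), (366, 166), (367, 160), (384, 155), (385, 121), (386, 63), (387, 19), (388, 5), (389, 6), (390, 7), (391, 7)]
wall mid top [ -8.7 -21.2]
wall mid top [-12.6  32.1]
[373.09064437 154.91095995]
-0.016 -0.025 [360.43338292 153.5411366 ]
-0.008 -0.025 [361.72405426 155.2610048 ]
-0.016 0.025 [382.30088304 152.00003482]
-0.008 0.025 [383.72375371 153.70072478]
jaw 0 -0.075 [340.36647924 161.04186456]
jaw 0.014 -0.075 [342.44397229 164.19660008]
jaw 0 -0.009 [369.72334781 158.93746112]
jaw 0.014 -0.009 [372.11702575 162.04485024]
jaw 0 0.009 [377.66669156 158.36604758]
jaw 0.014 0.009 [380.14571091 161.46086692]
jaw 0 0.075 [406.58198093 156.27890059]
jaw 0.014 0.075 [409.37123976 159.3287956 ]
```

Emit:
apply_moves(motion=[-0.02,-0.02,0.03,0,0.003,0,-0.01,-0.02,0,0,0,0,0,0,-0.01,0,0,0,0,0,0,0,0,0,0,0,0,0,0,0])

```text
t: 10.65
position: [0.5754, 0.26, 0.073]
orientation: [[0.289, 0.957, -0.002], [0.957, -0.289, 0.001], [-0.0, -0.002, -1.0]]
wrist_force: [-0.5, 0.4, 1.7]
opening: 0.575
```

```bash
python3 look.py 10
```

```text
pos [0.5754 0.2599 0.0731] rel seat -0.01979555208266796 -0.001282625776523784 0.013063007909118407 yaw 73.2114016306685 z [-0.0023  0.0007 -1.    ] F [0.1703 0.8146 0.4712] Ffix -0.06980254078721874 0.829138544739283 0.5673654482526719
```

Emit:
apply_moves(motion=[0.008,0.024,0,0,-0.002,0,0,0,0,0,0,0,0,0,-0.01,0,0,0,0,0,0,0,0,0,0,0,0,0,0,0])

```text
t: 11.12
position: [0.5765, 0.2623, 0.0731]
orientation: [[0.289, 0.957, 0.001], [0.957, -0.289, 0.001], [0.001, 0.001, -1.0]]
wrist_force: [-0.1, -0.1, -0.8]
opening: 0.571
```

```bash
python3 look.py 11;python3 - <<'E'
import cv2
im=cv2.imread("pics/scene11.png").astype(float);s=im[:,:,2]-im[:,:,0]
sub=s[144:162,340:400];print("sat profile",[ (c+340,int(v)) for c,v in enumerate(sub.max(0)) if 16<c<28 or 40<c<52])
E
```

```text
pos [0.5765 0.2623 0.073 ] rel seat -0.019384094625686406 0.0013146011798485244 0.012986752026028697 yaw 73.2200170237447 z [ 0.0013  0.001  -1.    ] F [ 0.7108 -0.212   0.4379] Ffix 0.7415452096140083 0.00015004416945967356 0.5709722839224665
sat profile [(357, 3), (358, 4), (359, 4), (360, 6), (361, 15), (362, 49), (363, 109), (364, 146), (365, 151), (366, 151), (367, 153), (381, 162), (382, 162), (383, 156), (384, 123), (385, 66), (386, 22), (387, 5), (388, 5), (389, 5), (390, 7), (391, 8)]
```

View pics/l11.png

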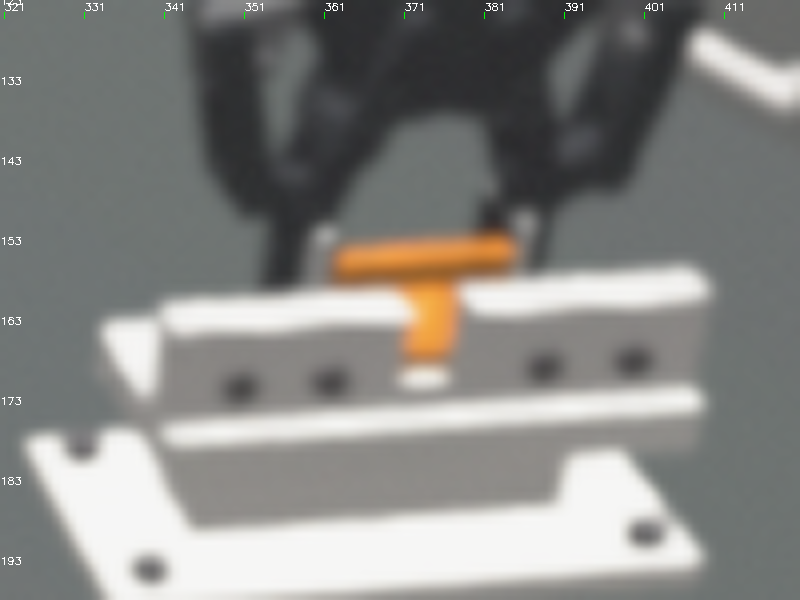

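Emit:
apply_moves(motion=[0,0,0,0,0,0,0,0,0,0,0,0,0,0,0,0,0,0,0,0,0,0,0,0,0,0,0,0,0,0], hand=40)

```text
t: 11.58
position: [0.5758, 0.262, 0.0718]
orientation: [[0.289, 0.957, -0.001], [0.957, -0.289, 0.0], [-0.0, -0.001, -1.0]]
wrist_force: [0.3, -0.6, 0.0]
opening: 0.846
```

```bash
python3 look.py 12;python3 - <<'E'
import cv2
im=cv2.imread("pics/scene12.png").astype(float);s=im[:,:,2]-im[:,:,0]
sub=s[144:162,340:400];print("sat profile",[ (c+340,int(v)) for c,v in enumerate(sub.max(0)) if 16<c<28 or 40<c<52])
E
```

```text
pos [0.5758 0.262  0.0718] rel seat -0.01998061339673436 0.0008268497486752335 0.011772507884825853 yaw 73.22166779224314 z [-0.0007  0.0001 -1.    ] F [ 0.2214 -0.1474 -0.5843] Ffix 0.25426703891442914 -0.07787394062915733 0.8446042017667447
sat profile [(357, 4), (358, 8), (359, 17), (360, 24), (361, 30), (362, 80), (363, 130), (364, 148), (365, 151), (366, 152), (367, 154), (381, 153), (382, 156), (383, 155), (384, 138), (385, 93), (386, 42), (387, 8), (388, 5), (389, 6), (390, 8), (391, 7)]
```

View pics/l12.png

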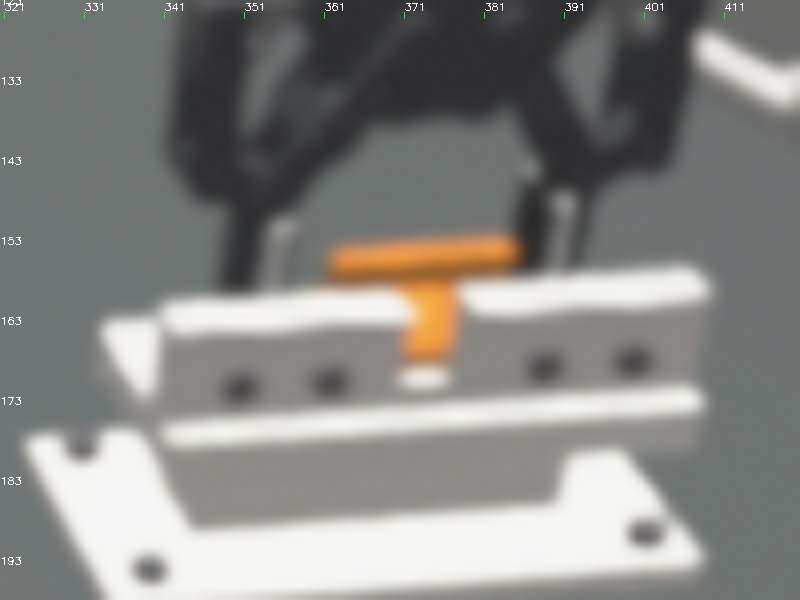

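Emit:
apply_moves(motion=[0,0,0.1,0,0,0,0,0,0.2,0,0,0,0,0,0.3,0,0,0,0,0,0.25,0,0,0,0,0,0,0,0,0])

```text
t: 12.05
position: [0.5738, 0.261, 0.1418]
orientation: [[0.289, 0.957, -0.006], [0.957, -0.289, -0.002], [-0.004, -0.005, -1.0]]
wrist_force: [-0.0, -0.2, 0.0]
opening: 0.842
```

Emit:
apply_moves(motion=[-0.04,0.01,0,0,0,0,-0.04,0.01,0,0,0,0,0,0,0,0,0,0,0,0,0,0,0,0,0,0,0,0,0,0], hand=255)

```text
t: 12.47
position: [0.5661, 0.2627, 0.1415]
orientation: [[0.289, 0.957, -0.006], [0.957, -0.289, -0.002], [-0.004, -0.005, -1.0]]
wrist_force: [0.1, -0.1, -0.1]
opening: 0.13
```

Emit:
apply_moves(motion=[0,0,0,0,0,0,0,0,0,0,0,0,0,0,0,0,0,0,0,0,0,0,0,0,0,0,0,0,0,0])

```text
t: 12.88
position: [0.5648, 0.2621, 0.1385]
orientation: [[0.289, 0.957, -0.011], [0.957, -0.289, -0.004], [-0.007, -0.009, -1.0]]
wrist_force: [1.0, -0.5, 0.3]
opening: 0.002
```

```bash
python3 look.py 13;python3 look.py 13t top
```

```text
pos [0.5647 0.262  0.1385] rel seat -0.030557844496588802 -0.0023225539882098037 0.07845176566913933 yaw 73.22883358629726 z [-0.0107 -0.0045 -0.9999] F [-0.1448 -0.351  -0.5841] Ffix -0.038326543076076726 -0.37771463400838307 -0.0015180612965684207
pos [0.5648 0.262  0.1386] rel seat -0.030502468392283016 -0.0022851438239552603 0.07859412642612895 yaw 73.22768948990417 z [-0.0104 -0.0044 -0.9999] F [-1.3674  0.3652  0.4499] Ffix -1.4144347714952987 -0.04120396208038066 -0.003977468766054756
```

View pics/l13.png

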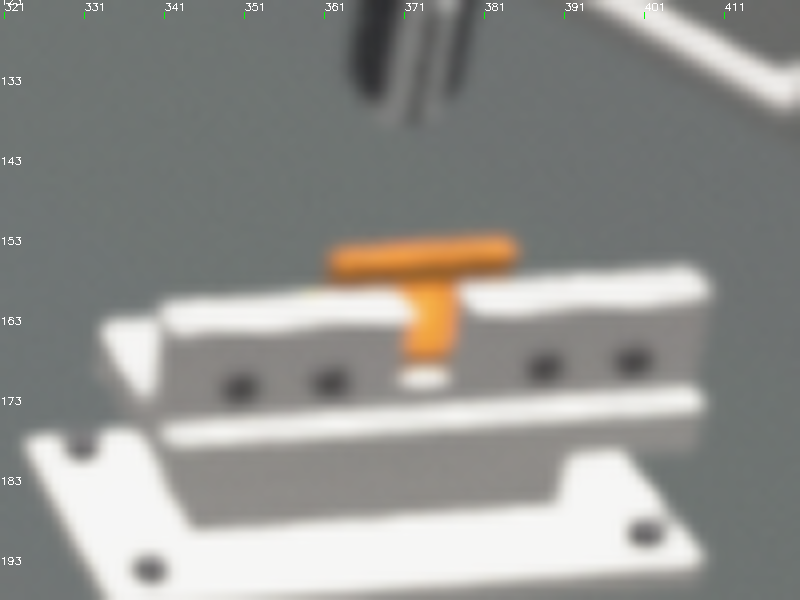

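View pics/l13t.png

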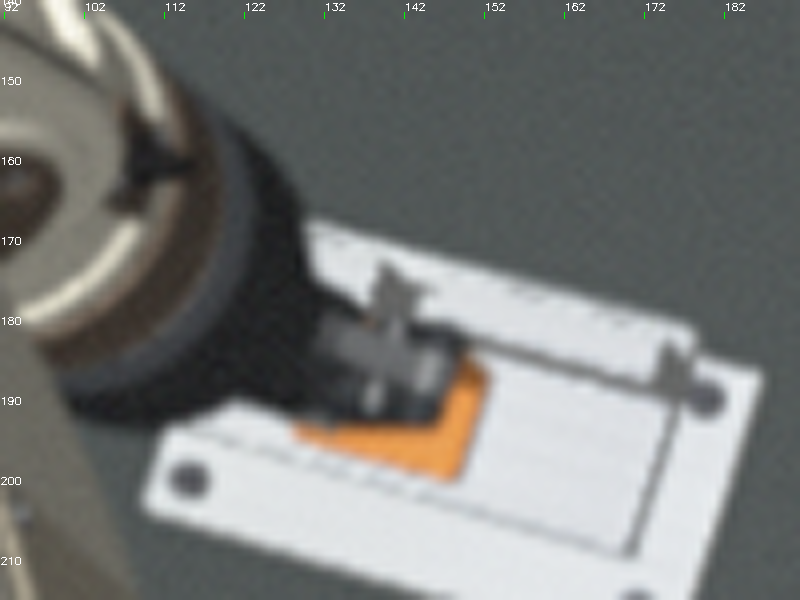

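Emit:
apply_moves(motion=[0.02,0.015,-0.1,0.002,-0.005,0,0.015,0.015,-0.2,0.002,-0.005,0,0,0,-0.2,0,0,0,0,0,-0.12,0,0,0,0,0,0,0,0,0])

```text
t: 13.4
position: [0.5691, 0.2652, 0.0872]
orientation: [[0.289, 0.957, 0.005], [0.957, -0.289, 0.002], [0.004, 0.004, -1.0]]
wrist_force: [0.3, -0.7, 0.1]
opening: 0.003
```

```bash
python3 look.py 14;python3 - <<'E'
from h import *
X=np.array([.958,-.286]);Y=np.array([.286,.958])
def r(n,uv,z):
    d=onz(n,uv,z)[:2]-[.5947,.2555];return np.round([d@X*1e3,d@Y*1e3],1)
print(r("top",(148.5,200),.068),r("top",(128,193.8),.068))
E
```

```text
pos [0.5693 0.2653 0.0879] rel seat -0.027166570065073194 0.0020789511736721855 0.02793051728484988 yaw 73.21673720734879 z [ 0.0055  0.0023 -1.    ] F [-0.2966 -0.2202 -0.2254] Ffix -0.22120227709705026 -0.2957874730393636 -0.0015484563586866949
[-39.8 -24.4] [-38.6  25.7]
```

View pics/l14.png

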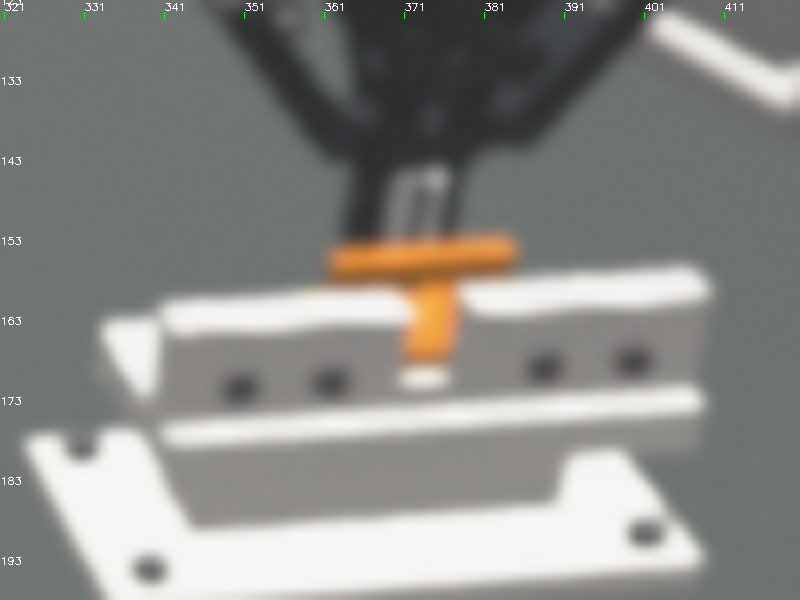

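Emit:
apply_moves(motion=[0,-0.01,-0.04,0.002,0.005,0,-0.01,0,-0.03,0,0,0,0,0,-0.02,0,0,0,0,0,0,0,0,0,0,0,0,0,0,0])

```text
t: 13.87
position: [0.57, 0.265, 0.0825]
orientation: [[0.289, 0.957, 0.003], [0.957, -0.289, 0.006], [0.007, 0.001, -1.0]]
wrist_force: [-0.1, 0.3, -0.1]
opening: -0.0
```

Emit:
apply_moves(motion=[0,0,-0.02,-0.006,0.002,0,0,0,-0.02,0,0,0,0,0,-0.01,0,0,0,0,0,-0.01,0,0,0,0,0,-0.01,0,0,0])

```text
t: 14.28
position: [0.5714, 0.2657, 0.0791]
orientation: [[0.289, 0.957, 0.005], [0.957, -0.289, 0.001], [0.003, 0.005, -1.0]]
wrist_force: [-1.2, -0.9, 6.3]
opening: -0.004
```

```bash
python3 look.py 15
```

```text
pos [0.5715 0.2658 0.0791] rel seat -0.025154246195389626 0.003205422306526516 0.01911573850259396 yaw 73.21268900348832 z [ 0.0054  0.0013 -1.    ] F [-0.6659 -0.6311  3.4312] Ffix -0.4574168965659932 -0.7950394243549155 -0.0007985241589359962
```

Emit:
apply_moves(motion=[-0.01,-0.015,0.03,0,0.005,0,-0.005,-0.015,0,0,0,0,0,0,-0.01,0,0,0,0.01,-0.003,-0.01,0,0,0,0.01,-0.003,-0.01,0,0,0])

```text
t: 14.75
position: [0.5717, 0.2626, 0.0791]
orientation: [[0.289, 0.957, -0.001], [0.957, -0.289, 0.001], [0.001, -0.001, -1.0]]
wrist_force: [-3.8, 0.3, 13.5]
opening: 0.002
```

```bash
python3 look.py 16
```

```text
pos [0.5719 0.2626 0.0792] rel seat -0.02388590478036981 0.0003109433130582058 0.019216898876290328 yaw 73.21216691344273 z [-0.0002  0.0016 -1.    ] F [-0.1504 -0.0438 -0.053 ] Ffix -0.13160226954117293 -0.08494169861474368 0.0006657153023635944
```

Emit:
apply_moves(motion=[0.012,-0.0036,-0.003,0,0,0,0.012,-0.0036,-0.003,0,0,0,0.012,-0.0036,-0.003,0,0,0,0.012,-0.0036,-0.003,0,0,0,0.012,-0.0036,-0.003,0,0,0])

```text
t: 15.22
position: [0.5774, 0.2618, 0.0791]
orientation: [[0.288, 0.958, 0.001], [0.957, -0.288, 0.003], [0.003, -0.0, -1.0]]
wrist_force: [-1.6, 0.0, 4.1]
opening: 0.001
```

```bash
python3 look.py 17
```

```text
pos [0.5775 0.2617 0.0791] rel seat -0.01822595709533863 0.001079428591766677 0.019114572703968505 yaw 73.23277601070252 z [ 0.001   0.0032 -1.    ] F [-1.8132  0.1232  4.6993] Ffix -1.7723007943956721 -0.4005520013146787 0.0014600686075688532
```

Emit:
apply_moves(motion=[0.01,-0.003,-0.003,0,0,0,0.01,-0.003,-0.003,0,0,0,0.01,-0.003,-0.003,0,0,0,0.01,-0.003,-0.003,0,0,0,0.01,-0.003,-0.003,0,0,0])

```text
t: 15.68
position: [0.5778, 0.2617, 0.0792]
orientation: [[0.287, 0.958, -0.006], [0.958, -0.287, 0.006], [0.003, -0.008, -1.0]]
wrist_force: [-4.3, 0.8, 4.7]
opening: 0.001
```

```bash
python3 look.py 18
```

```text
pos [0.5778 0.2617 0.0791] rel seat -0.017985497030153615 0.0010913073560136154 0.019138504749761906 yaw 73.3345563390155 z [-0.0065  0.0056 -1.    ] F [-3.1626  1.1135  5.4721] Ffix -3.348217651632134 0.16222028699338703 -0.006418543322056245
```

View pics/l18.png

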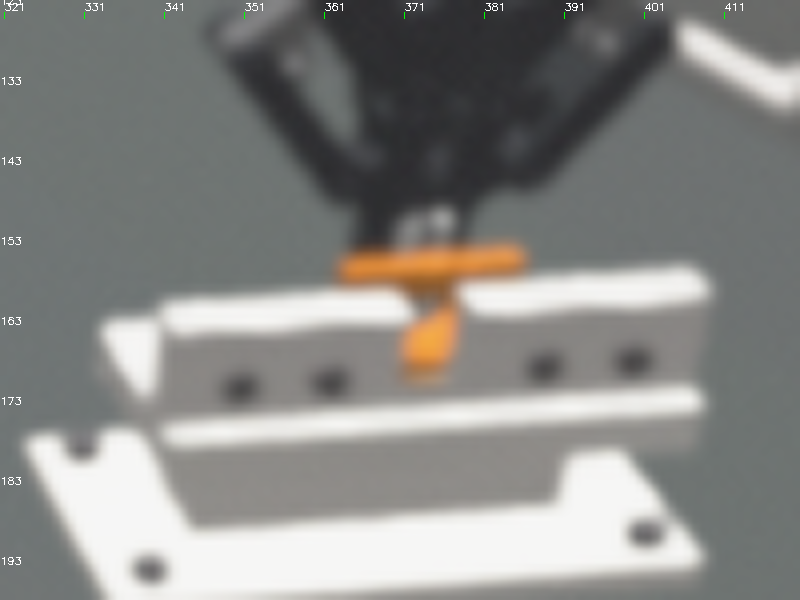

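Emit:
apply_moves(motion=[0.018,-0.0054,-0.008,-0.003,-0.004,0,0.018,-0.0054,-0.008,-0.002,-0.004,0,0.018,-0.0054,-0.008,-0.001,-0.003,0,0.018,-0.0054,-0.008,-0.001,-0.003,0,0.018,-0.0054,-0.008,-0.001,-0.003,0])

```text
t: 16.15
position: [0.5778, 0.2617, 0.0791]
orientation: [[0.283, 0.959, -0.001], [0.959, -0.283, 0.001], [0.001, -0.002, -1.0]]
wrist_force: [-5.3, 0.9, 7.7]
opening: 0.002
```

```bash
python3 look.py 19; python3 look.py 19b
```

```text
pos [0.5778 0.2618 0.0791] rel seat -0.017955261606822037 0.0011642008542671431 0.019110156997873204 yaw 73.535613968691 z [-0.0011  0.0014 -1.    ] F [-5.2505  1.3016  8.6386] Ffix -5.402222885283054 -0.2547062356675651 0.0013749562279710109
pos [0.5778 0.2618 0.0791] rel seat -0.01796698072230923 0.001160083322215093 0.019097945352755052 yaw 73.5312470865956 z [-0.0012  0.0014 -1.    ] F [-5.9612  0.0948  8.4679] Ffix -5.737969661510469 -1.6141117402367064 -0.00037470111223240676
```

Emit:
apply_moves(motion=[0.03,-0.009,-0.01,-0.001,-0.003,0,0.03,-0.009,-0.01,-0.001,-0.003,0,0.03,-0.009,-0.01,-0.001,-0.003,0,0.03,-0.009,-0.01,-0.001,-0.003,0,0.03,-0.009,-0.01,-0.001,-0.003,0])

```text
t: 16.67
position: [0.5778, 0.2617, 0.0791]
orientation: [[0.278, 0.961, -0.007], [0.961, -0.278, 0.003], [0.001, -0.007, -1.0]]
wrist_force: [-7.3, 1.1, 10.5]
opening: 0.001
```

```bash
python3 look.py 20; python3 look.py 20b
```

```text
pos [0.5778 0.2617 0.0791] rel seat -0.017957144447479666 0.0010958880777475666 0.019123323208048534 yaw 73.85297477681647 z [-0.007   0.0029 -1.    ] F [-8.6882  1.4203 11.0963] Ffix -8.72947169180072 -1.1241693484438267 -0.002452670072132987
pos [0.5778 0.2617 0.0791] rel seat -0.017954806023297333 0.0010878020255470676 0.019103637993501052 yaw 73.84908188839641 z [-0.0069  0.0029 -1.    ] F [-9.3655  0.7301  9.8847] Ffix -9.18094253114893 -1.9790628270571 0.003752290614424154
```

Emit:
apply_moves(motion=[0.031,-0.008,-0.009,-0.001,-0.005,-0.004,0.031,-0.008,-0.009,-0.001,-0.005,-0.004,0.031,-0.008,-0.009,-0.001,-0.005,-0.004,0.031,-0.008,-0.009,-0.001,-0.005,-0.004,0.031,-0.008,-0.009,-0.001,-0.005,-0.004])

```text
t: 17.18
position: [0.5779, 0.2618, 0.0791]
orientation: [[0.293, 0.956, -0.002], [0.956, -0.293, 0.003], [0.002, -0.003, -1.0]]
wrist_force: [-8.6, 1.2, 10.8]
opening: 0.002
```

```bash
python3 look.py 21; python3 look.py 21b; python3 look.py 21t top; python3 -c "
from rig import *
print(sense()['wrist_torque'])"
```

```text
pos [0.5779 0.2618 0.0791] rel seat -0.017896165629907212 0.0012643533292968794 0.01910379076993232 yaw 72.96464238188416 z [-0.0021  0.0032 -1.    ] F [-7.7104  1.2503 10.6383] Ffix -7.7441164329131675 -1.007329392744193 -0.0022031425826496685
pos [0.5779 0.2618 0.0791] rel seat -0.0178686727642124 0.001251106232888737 0.019114212366603725 yaw 72.97374082483377 z [-0.0021  0.0032 -1.    ] F [-8.1965  1.0891 10.1194] Ffix -8.163679837381048 -1.300873750738626 -0.0035023223231264704
pos [0.5779 0.2618 0.0791] rel seat -0.01789235981769509 0.0012506854956848867 0.019101636635111427 yaw 72.97742208609813 z [-0.0021  0.0032 -1.    ] F [-8.4345  0.4506 10.0221] Ffix -8.20910648892064 -1.9806363805952483 7.435826121469868e-05
[ 0.14507369  1.65067096 -0.00945598]
```

View pics/l21.png

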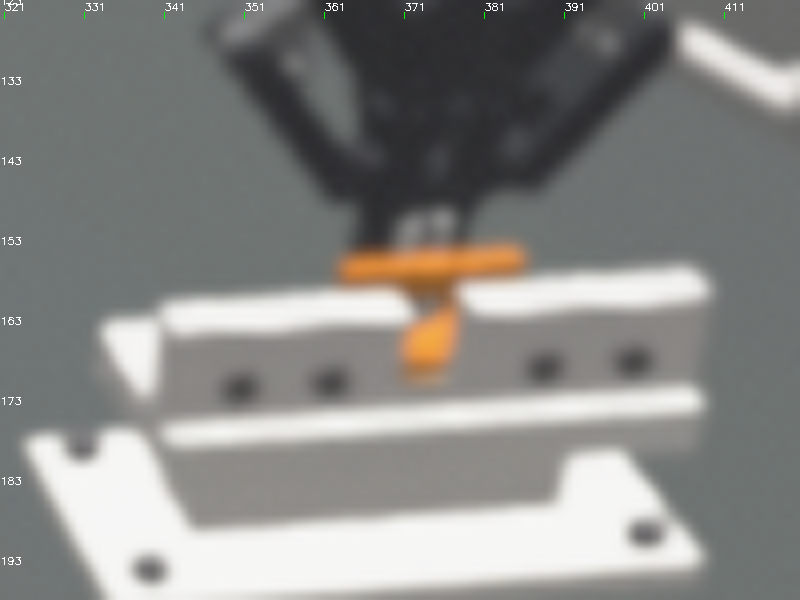

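View pics/l21t.png

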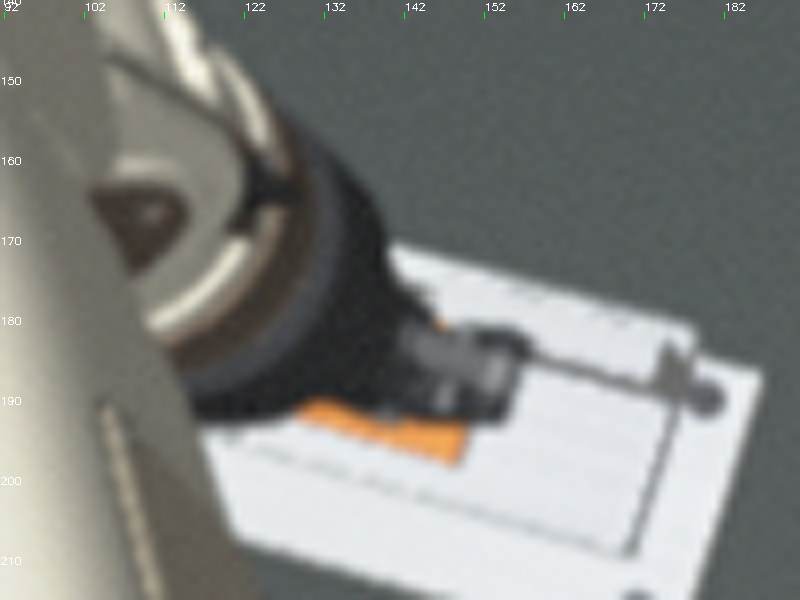

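Run:
```python
from h import *
X=np.array([.958,-.286]);Y=np.array([.286,.958])
def r(n,uv,z):
    d=onz(n,uv,z)[:2]-[.5947,.2555];return [d@X*1e3,d@Y*1e3]
def edges(fn,xs,y0,y1,ch=None,top=False):
    im=cv2.imread(fn).astype(float);s=cv2.GaussianBlur(im[:,:,2]-im[:,:,0],(0,0),.6);out=[]
    for x in xs:
        c=s[y0:y1,x];
        m=c.max()/2
        idx=np.where(c>m)[0]
        i=idx[0] if top else idx[-1]; j=i-1 if top else i+1
        t=(c[i]-m)/(c[i]-c[j]);out.append((x,y0+i+(t*(j-i))))
    return out
e=edges("pics/top21t.png",range(132,148),188,205)
P=np.array([r("top",u,.068) for u in e]);k=np.polyfit(P[:,1],P[:,0],1);print("foot front x at y=0",k[1],"slope deg",np.degrees(np.arctan(k[0])))
for f in ("21","12"):
    e=edges(f"pics/scene{f}.png",range(366,383),145,160,top=True)
    P=np.array([r("scene",u,.096) for u in e]);k=np.polyfit(P[:,1],P[:,0],1);print(f,"wall top front x",k[1],"slope deg",np.degrees(np.arctan(k[0])))
    im=cv2.imread(f"pics/scene{f}.png").astype(float);s=im[:,:,2]-im[:,:,0];c=s[144:161].max(0);print([(i,int(c[i])) for i in (361,362,363,364,365,384,385,386,387,388)])
# jaw top front edge in initial top image reference slope
g=cv2.imread("pics/top0.png").astype(float)
for yy in(-.025,.025):
    for xx in (-.008,0): P=np.array([.5947,.2555])+xx*X+yy*Y; print(xx,yy,proj("scene",[*P,.096]))
```

```text
foot front x at y=0 -34.3281298571972 slope deg -0.12006481512798256
21 wall top front x -11.169240642825242 slope deg 1.6128150632993379
[(361, 5), (362, 20), (363, 68), (364, 123), (365, 153), (384, 144), (385, 122), (386, 72), (387, 23), (388, 4)]
12 wall top front x -15.810933042029799 slope deg -0.1149751689835229
[(361, 30), (362, 80), (363, 130), (364, 148), (365, 151), (384, 138), (385, 93), (386, 42), (387, 8), (388, 4)]
-0.008 -0.025 [361.72405426 155.2610048 ]
0 -0.025 [363.03137305 157.00258484]
-0.008 0.025 [383.72375371 153.70072478]
0 0.025 [385.16496858 155.42281032]
```

Emit:
apply_moves(motion=[0.037,-0.011,-0.009,-0.002,-0.004,0.003,0.037,-0.011,-0.009,-0.002,-0.004,0.003,0.037,-0.011,-0.009,-0.002,-0.004,0.001,0.037,-0.011,-0.009,-0.001,-0.004,-0.001,0.037,-0.011,-0.009,-0.001,-0.004,-0.001])

```text
t: 17.75
position: [0.5778, 0.2617, 0.0791]
orientation: [[0.281, 0.96, -0.008], [0.96, -0.281, 0.002], [-0.0, -0.008, -1.0]]
wrist_force: [-9.7, 1.5, 10.8]
opening: 0.001
```

```bash
for i in a b c d; do python3 look.py 22$i; done
```

```text
pos [0.5778 0.2617 0.0791] rel seat -0.017926178392085632 0.001119365591338244 0.019126080393255432 yaw 73.70411074887689 z [-0.008   0.0023 -1.    ] F [-10.637    1.4591  11.062 ] Ffix -10.607581314631325 -1.644357402590957 0.005067496158042567
pos [0.5778 0.2617 0.0791] rel seat -0.017936774983528782 0.0011055126221368031 0.019107139013694888 yaw 73.70214243630868 z [-0.008   0.0022 -1.    ] F [-9.4551  1.6063 11.1631] Ffix -9.517415965752528 -1.1653196916345148 0.0048307452962585515
pos [0.5779 0.2617 0.0791] rel seat -0.017909953547207234 0.0011281835117731456 0.01912405064706403 yaw 73.70194451635318 z [-0.0079  0.0023 -1.    ] F [-10.1763   1.4507   9.9023] Ffix -10.163803966761922 -1.5207014952283144 0.0009129604881201967
pos [0.5778 0.2617 0.0791] rel seat -0.017929136442453815 0.0011487239967685095 0.01912528123643821 yaw 73.70531059295986 z [-0.0079  0.0023 -1.    ] F [-9.8376  0.4347 10.1404] Ffix -9.548701572323308 -2.3971207758035233 0.0006255550977927776
```

View pics/scene22d.png

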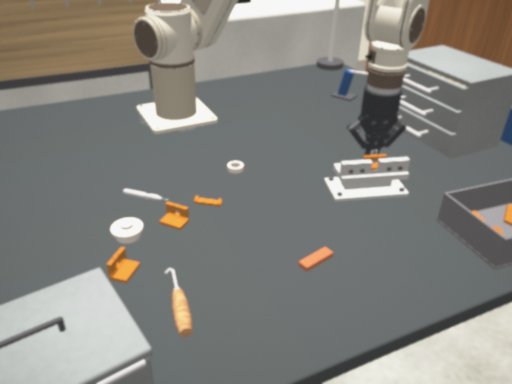

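View pics/l22d.png

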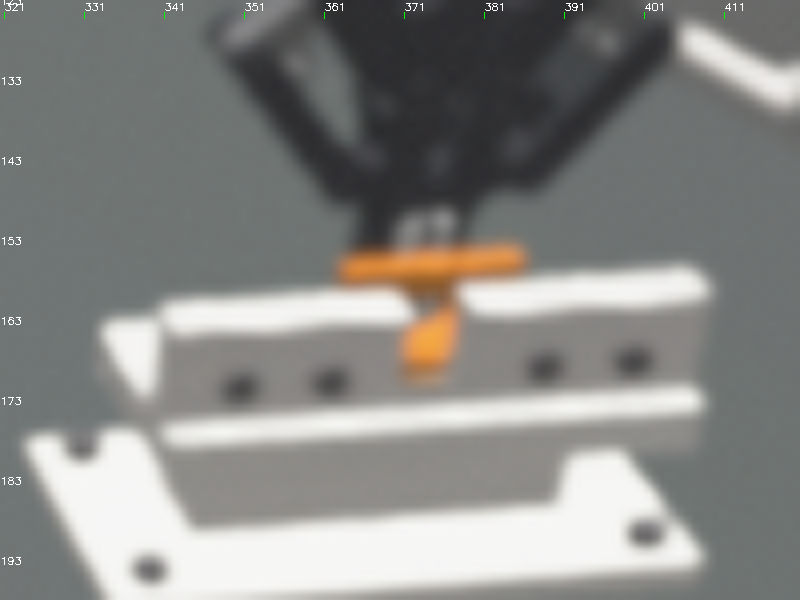

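```bash
python3 -c "
from rig import *
print(hand_in()); s=sense(); print(s['t'],s['wrist_force'])"
```

```text
the job is handed in; nothing more can be done
None
the job is handed in; nothing more can be done
```

I gripped the leftmost L-shaped clip and stood it on the ledge with its wall towards the fence. I let go, then used the closed fingertips in its inside corner to slide it about 5 mm home. I handed the job in at about 18 s, still holding the push.

**Push:** the last four readings, over 0.2 s, were steady at about 9.5 to 10.6 N into the fence and 9.9 to 11.2 N down. There was also a 1 to 2 N sideways component.

**Seating:**
- The push stopped hard against the fence. A commanded 4 mm gave only 0.2 mm of travel.
- Tool height stayed constant at the value for a foot lying flat on the ledge.
- Measured in the top view shortly before the final push increase, the foot's front edge was 34.3 mm from the fence plane (34 mm when home) and within 0.1° of parallel.

**Centring:** the clip sits about 1 mm towards +y of the gap's middle. The two views disagreed, giving +0.6 mm (top, taken at release) and about +1.8 mm (scene, at the end).

**Checks that disagreed:** the wall's top edge in the scene view gave a slope of 1.6° and a distance from the fence about 3 mm off. I took that for an error from the finger and blur, because the top view and the contact stop agreed with each other. The tool was also tilted about 0.5° at the end.

In the last scene picture, the other things look to be where they started.

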